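# Click the dust nozzle into the suction tube

### The job

Fit the dust nozzle to the steel suction tube held slanting in the vice: squeeze the nozzle's spring button flush so that it goes under the tube's rim, then slide the neck down the tube, button in line with the hole, until the button pops out through the hole, and let go. Do not wrench the tube round or out of its slant, and leave the mallet, the jar and the sanding block where they are.

Things in the scene. Friction and masses are not known exactly. Their poses are not given: they have to be found in the camera images.
- nozzle: Vacuum dust nozzle, 163 mm long, about 0.18 kg: grey round neck, 34.5 mm thick, black hood. Lies flat on the hood's underside, neck level, its axis 30 mm above the bench. Origin: 60 mm behind the neck's tip, 30 mm below the neck's axis, level with the hood's underside. x: along the neck from the tip towards the hood; z: up as it lies; y: to the side with the button.
- button_top (a point): Top of the yellow spring button on the neck's +y side, its centre 30 mm behind the tip: 10 mm thick, sticks out 7 mm, the outer 3 mm domed, sides straight below, so it slides under a rim only if pressed in. Pushes in 7 mm (flush) against 3 N rising to 7 N. Pressed and with half its dome under the rim it stays caught there when let go. Axes as the nozzle.
- neck_tip (a point): Centre of the free end of the nozzle's neck, on its axis; axes as the nozzle. The first 8 mm taper, 27 mm in diameter at the tip. The bare neck runs to 91 mm behind this tip; from there to 101 mm it widens to the hood, which is 120 mm wide (y), 60 mm high (centred on the neck's axis) and ends 163 mm behind the tip. Centre of mass about 118 mm behind the tip.
- tube_mouth (a point): Centre of the open upper end of the steel tube: 41 mm outside, 49 mm over the black 12 mm long collar at the mouth, bore 36.5 mm (neck has 1 mm play all round), 320 mm long, held firmly in the vice 160 mm below this point. x: along the tube out of the mouth, rising 24 to 38 degrees, pointing roughly away from the robot; y: to the side with the hole (within 12 degrees of level); z: square to both, upwards.
- tube_hole (a point): Centre of the round 13.5 mm hole in the tube's wall, on the outer surface, 25 mm down from the mouth, 20.5 mm from the tube's axis; axes as the mouth. With the button through it, the button's top stands about 3.7 mm proud of the tube and the neck can go no deeper, nor come out, nor turn.
- tube_seat (a point): Point on the tube's axis 55 mm down from the mouth, where the centre of the neck's tip comes to lie when the button is in the hole. Same axes as the mouth.
- vice: Grey bench vice with wooden soft jaws on a 200 x 260 mm board, fixed to the bench; 157 mm high, jaws 124 mm long (x). Origin: on the bench, 70 mm ahead (+x) of the jaws' middle. The tube is clamped in the jaws' middle, 120 mm above the bench, slanting up along the vice's x axis. The screw and its bar stick out to -y, 152 mm from the jaws' middle, 75 mm up.
- mallet: Wooden mallet lying flat, head 65 x 115 x 70 mm, handle 27 mm thick, 243 mm long along its x axis from the head's middle. Origin: under the middle of the head. To be left alone.
- jar: Amber glass jar with a steel cap, 68 mm in diameter, 95 mm high. Origin: centre of its underside. To be left alone.
- sanding_block: Cork sanding block, 65 x 120 x 38 mm. Origin: centre of its underside. To be left alone.
There are look-alikes about, which are no part of the job. Of the things that look like the nozzle, the larger one is meant.

How it is judged:
By the outcome, as a careful person would: the job done as asked, in the order asked, and still so for the second after the job is handed in, with the robot touching nothing.
It also fails if it takes over 72 s, if anything falls off the work surface, if the arm or the gripper's body presses on something with over 40 N, if the wrist force passes 120 N, or if a joint passes its speed limit or range.

### The arm

A 6-joint arm with a two-finger parallel gripper is mounted at the origin on the work surface. World frame = base frame: x ahead of the robot, y to its left, z up, the work surface at z = 0. Lengths are in m, angles in rad, forces in N, time in s.
With the tool pointing down it reaches from about 0.275 to 0.875 m from the base axis. Payload 12.5 kg.
Tool frame: the origin (TCP) lies at the very end of the fingers, on their centre line; the grasp point (between the pads) lies 19 mm behind it (robot.hold_point_z is the distance from the TCP to the grasp point, in m); z points along the fingers, x is the direction in which the jaws open and shut, and the axes are right-handed (so a half turn about z gives the same grasp; the last joint's range is limited). The gripper opens to 85 mm and grips with 20 to 120 N. Pads are 22 mm wide; open, the fingers measure 114 mm over their backs; the gripper's body (76 mm by 85 mm) begins 54 mm behind the grasp point. The pads swing forward as they close: fully open they stand 13 mm farther back than shut.
Start: joints at [1.159, 0.351, 1.652, -0, 1.139, -0.085], TCP at [0.177, 0.521, 0.231] pointing down, gripper open.
Joint ranges: [-2.75, 2.75], [-0.79, 2.1], [0.01, 2.65], [-1.57, 4.71], [0.07, 3.14], [-2.87, 2.87]. Speed limits (rad/s): [2.22, 2.22, 2.79, 3.14, 3.14, 3.14].

### API

Orientations are given as a unit quaternion [x, y, z, w].
In Python, from station import sensors, viewer, ticket, robot gives the robot as it stands. The module is installed in compiled form; this text tells all that it offers.
- The arm moves only by the shell command python3 -m crank 'ROWS' [OPENING]. ROWS is JSON, a list of rows, each a list of 4 numbers: the shift along the tool's x, y, z in mm, then the turn about the tool's z in degrees. In form: [[dx, dy, dz, twist], ...]. A call has 1 to 20 rows; each row shifts and turns the commanded pose from where the row before left it, along the tool's axes as they then stand; what a row does not reach is not made up. A row lasts 1/12 s, in which the tool goes at most 41.7 mm and 7.16 degrees, less where a joint would pass 70% of its speed; a pose out of reach is approached as far as the arm can. A call is refused whole if a number of a shift passes 41.7 or a number of a turn 7.16, either way. A call with a gripper value outside its range is refused whole. OPENING is the finger opening in mm, from 0 to 85.4, set as the call begins (- or left out, the last holds). The fingers move at their own pace and stop on an object; the grip force is fixed at half the most. Time passes only in rows, so rows that do not move let the fingers close. It gives the time, the measured TCP pose, the force and the opening at its end, in the units of the state.
- sensors.state(): the state, without advancing time (a new reading comes with each control period).
- viewer.get_image(name): name is "scene" or "top" or "wrist"; returns the picture (400x640x3 uint8, red, green, blue); there is no depth.
- viewer.get_calibration(name): a dict with "vfov" (degrees; the focal length in pixels is half the picture's height over the tangent of half this angle, whatever the lens; pixels are square), "cx", "cy" (the principal point, pixels), "view" (4x4, takes a point from world to camera coordinates); the wrist camera has in their place "tool_from_camera" (4x4, takes a point from camera to tool coordinates, whose origin is the TCP and whose axes are the tool frame's). Camera axes: x right, y up, looking along -z (the intrinsics and any distortion apply to the point x, -y, -z); pixel columns grow to the right and rows downward; lengths in m; the calibration is good to about 2 mm. A picture is of the moment at which its call begins: read the wrist's pose just before it. get_calibration takes no time and is no camera call.
- ticket.close_job(): hands the job in, once; it reports no verdict.
The state is a dict: "time": time; "joints": joint angles; "dq": joint speeds; "effort": joint torques, N m; "tcp_pos": TCP position; "tcp_rot": TCP orientation; "contact_force": force on the tool from outside, world axes, zero at the start; "torque": the same for the moment, N m; "gripper_width": finger opening in m.
Only numpy, scipy, OpenCV 4.12 (cv2) and the standard library are available. Lean on these libraries where they do the work, as an engineer would, in place of code of your own. Each camera call takes 0.05 s, during which the arm holds its last target.

## Working session

There is one attempt and no reset: what is moved stays moved. The work goes in short steps, Python scripts to look and compute and a shell command to move; the robot and the scene stay as the last step left them, time stands still between calls to the robot, and variables do not carry over. Pictures are saved under pics/ and viewed, and the job is handed in when it is done.

```bash
ls; mkdir -p pics; cat > h.py <<'E'
import numpy as np, cv2
from station import sensors, viewer, ticket, robot
from scipy.spatial.transform import Rotation as R
def snap(n,f):
    im=viewer.get_image(n); cv2.imwrite('pics/'+f,im[:,:,::-1]); return im
E
python3 - <<'E'
from h import *
np.set_printoptions(precision=4,suppress=True)
print(sensors.state(), robot.hold_point_z)
for n in ['scene','top','wrist']:
    print(n,viewer.get_calibration(n)); snap(n,n+'0.png')
E
```

```text
pics
{'time': 0.0, 'joints': array([ 1.1594,  0.3512,  1.6524,  0.    ,  1.1391, -0.0846]), 'dq': array([ 0.0005,  0.0012, -0.0007, -0.0009,  0.0001,  0.    ]), 'effort': array([  0.0011, -50.6108, -29.1404,  -0.0001,   0.0045,  -0.    ]), 'tcp_pos': array([0.1764, 0.5206, 0.2308]), 'tcp_rot': array([ 0.8127,  0.5827, -0.0005,  0.0003]), 'contact_force': array([0.2621, 0.5948, 0.3601]), 'torque': array([ 0.0019,  0.0349, -0.0752]), 'gripper_width': 0.08546614516332045} 0.0187
scene {'vfov': 55.08680649303719, 'cx': 320.58955917304456, 'cy': 206.88056793663057, 'view': array([[-0.7948,  0.6065,  0.0232,  0.4382],
       [-0.308 , -0.436 ,  0.8456,  0.0488],
       [ 0.523 ,  0.6649,  0.5334, -1.4134],
       [ 0.    ,  0.    ,  0.    ,  1.    ]])}
top {'vfov': 53.35074429107837, 'cx': 320.71035631762834, 'cy': 201.37908935088726, 'view': array([[ 0.0204, -0.9997, -0.0105, -0.0008],
       [ 0.9949,  0.0193,  0.0992, -0.5716],
       [-0.099 , -0.0125,  0.995 , -1.4378],
       [ 0.    ,  0.    ,  0.    ,  1.    ]])}
wrist {'vfov': 67.19752960524214, 'cx': 322.440001758091, 'cy': 193.1497693656742, 'tool_from_camera': array([[ 1.    , -0.0003,  0.0004,  0.0004],
       [-0.0002, -0.9529, -0.3034, -0.078 ],
       [ 0.0005,  0.3034, -0.9529, -0.1424],
       [ 0.    ,  0.    ,  0.    ,  1.    ]])}
```

View pics/scene0.png

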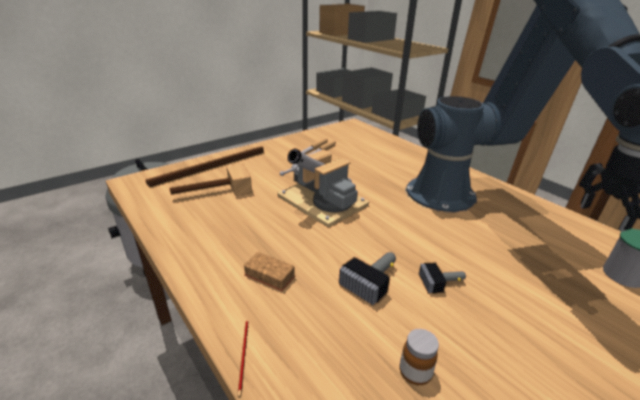

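View pics/top0.png

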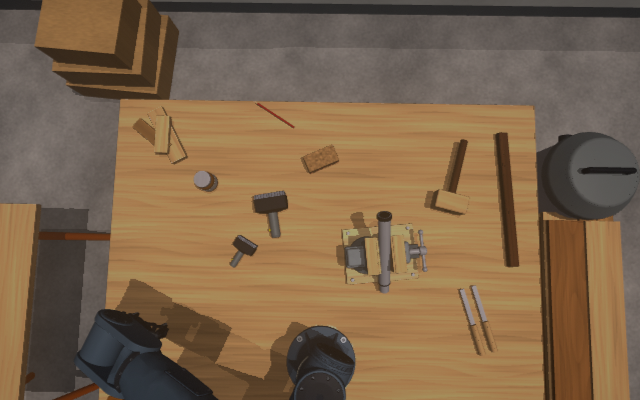

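View pics/wrist0.png

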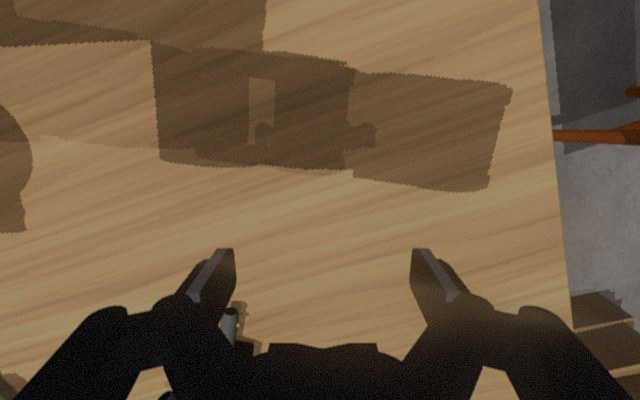

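```bash
python3 - <<'E'
import cv2
t=cv2.imread('pics/top0.png'); s=cv2.imread('pics/scene0.png')
a=cv2.resize(t[180:300,220:440],(792,432),interpolation=cv2.INTER_CUBIC)
b=cv2.resize(s[130:310,265:475],(700,600),interpolation=cv2.INTER_CUBIC)
cv2.imwrite('pics/topc.png',a);cv2.imwrite('pics/scenec.png',b)
E
```

```text
(no output)
```

View pics/topc.png

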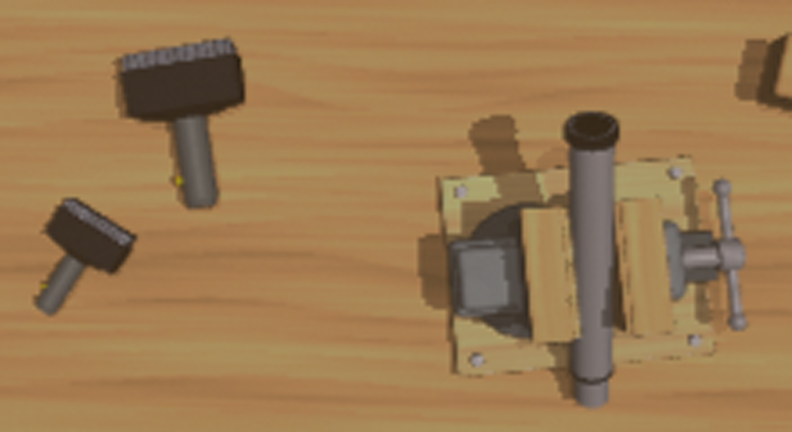

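View pics/scenec.png

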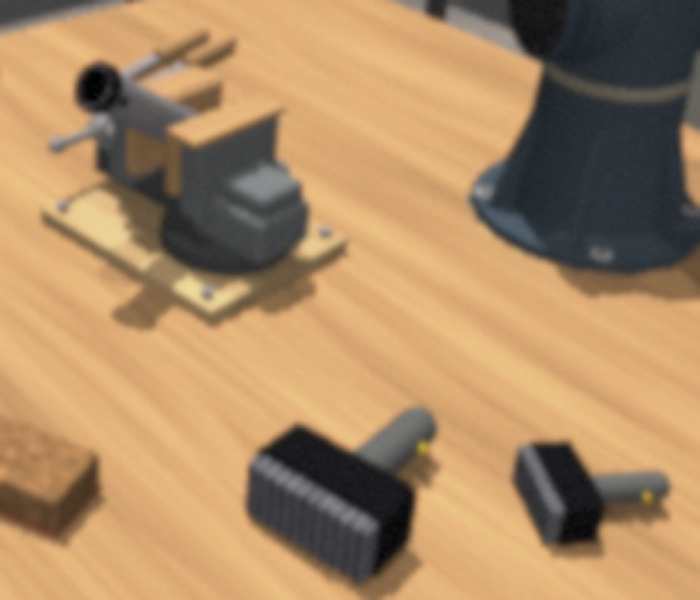

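```bash
cat >> h.py <<'E'
np.set_printoptions(precision=4,suppress=True)
def ray(n,p,st=None):
    c=viewer.get_calibration(n); f=200/np.tan(np.radians(c['vfov'])/2)
    d=np.array([(p[0]-c['cx'])/f,-(p[1]-c['cy'])/f,-1.])
    if n=='wrist':
        M=np.array(c['tool_from_camera']); T=np.eye(4); T[:3,:3]=R.from_quat(st['tcp_rot']).as_matrix(); T[:3,3]=st['tcp_pos']; M=T@M
    else: M=np.linalg.inv(np.array(c['view']))
    d=M[:3,:3]@d; return M[:3,3],d/np.linalg.norm(d)
def plane(n,p,z,st=None):
    o,d=ray(n,p,st); return o+d*(z-o[2])/d[2]
def tri(rs):
    A=np.zeros((3,3));b=np.zeros(3)
    for o,d in rs:
        P=np.eye(3)-np.outer(d,d);A+=P;b+=P@o
    x=np.linalg.solve(A,b)
    return x,[np.linalg.norm((np.eye(3)-np.outer(d,d))@(x-o)) for o,d in rs]
def proj(n,X,st=None):
    c=viewer.get_calibration(n); f=200/np.tan(np.radians(c['vfov'])/2)
    if n=='wrist':
        M=np.array(c['tool_from_camera']); T=np.eye(4); T[:3,:3]=R.from_quat(st['tcp_rot']).as_matrix(); T[:3,3]=st['tcp_pos']; V=np.linalg.inv(T@M)
    else: V=np.array(c['view'])
    q=V[:3,:3]@np.asarray(X)+V[:3,3]; return np.array([c['cx']+f*q[0]/-q[2],c['cy']-f*q[1]/-q[2]])
E
python3 - <<'E'
from h import *
t=lambda u,v:(220+u/3.6-.36,180+v/3.6-.36)
s=lambda u,v:(265+u/3.333-.35,130+v/3.333-.35)
print('mouth',tri([ray('top',t(592,128)),ray('scene',s(98,87))]))
print('button',tri([ray('top',t(179,181)),ray('scene',s(424,448))]))
print('tip approx',plane('top',t(202,207),0.03), 'neck root',plane('top',t(188,118),.03))
print('hood corners top z=.06',[plane('top',t(*p),.06) for p in [(118,58),(234,40),(244,100),(128,118)]])
print('tail',plane('top',t(592,392),.04), 'jaw rear ends z.157',[plane('top',t(*p),.157) for p in [(532,342),(579,337),(628,333),(673,330),(524,209),(570,207),(618,203),(660,198)]])
# base check
print('base',proj('top',[0,0,0]),proj('scene',[0,0,0]))
E
```

```text
mouth (array([ 0.5117, -0.1948,  0.2118]), [np.float64(0.001295042359972215), np.float64(0.0012950423599722052)])
button (array([0.4627, 0.1962, 0.0314]), [np.float64(0.00016803028649868348), np.float64(0.00016803028649866613)])
tip approx [0.437 0.172 0.03 ] neck root [0.5272 0.1892 0.03  ]
hood corners top z=.06 [array([0.5841, 0.2575, 0.06  ]), array([0.6045, 0.1414, 0.06  ]), array([0.5442, 0.1296, 0.06  ]), array([0.5239, 0.2452, 0.06  ])]
tail [ 0.2622 -0.2221  0.04  ] jaw rear ends z.157 [array([ 0.3193, -0.1498,  0.157 ]), array([ 0.3247, -0.1927,  0.157 ]), array([ 0.3293, -0.2374,  0.157 ]), array([ 0.3328, -0.2785,  0.157 ]), array([ 0.4403, -0.1414,  0.157 ]), array([ 0.443 , -0.1838,  0.157 ]), array([ 0.4476, -0.228 ,  0.157 ]), array([ 0.453 , -0.2667,  0.157 ])]
base [320.4956 359.6466] [439.4849 193.644 ]
```

Candidates: the big nozzle at top (272,212), scene (375,275), and the small look-alike at top (243,248), scene (440,277). I choose the larger one. I'll fly over it and check with a wrist crop.

```bash
cat >> h.py <<'E'
def delta(target,st=None):
    st=st or sensors.state(); Rm=R.from_quat(st['tcp_rot']).as_matrix()
    return 1000*Rm.T@(np.asarray(target)-st['tcp_pos'])
def az(st=None):
    st=st or sensors.state(); x=R.from_quat(st['tcp_rot']).as_matrix()[:,0]; return np.degrees(np.arctan2(x[1],x[0]))
E
python3 -m crank '[[-10,18,0,0],[-18,32,0,0],[-19,33,0,0],[-19,33,0,0],[-19,33,0,0],[-19,33,0,0],[-19,33,0,-4],[-18,35,0,-6],[-15,36,0,-7],[-10,36,0,-7],[-7,37,0,-5],[0,20,0,0],[0,0,0,0],[0,0,0,0]]' 85
python3 - <<'E'
from h import *
print(az(),delta([.479,.18,.23]))
st=sensors.state(); im=snap('wrist','w1.png'); print(st['tcp_pos'],st['tcp_rot'])
E
```

```text
time: 1.32
tcp_pos: [0.494, 0.2781, 0.2306]
tcp_rot: [0.644, 0.765, -0.001, -0.0]
contact_force: [-0.3, -0.2, -0.1]
gripper_width: 0.085
99.74612366245564 [-94.176  -31.4072   0.6254]
[0.494  0.2781 0.2306] [ 0.6445  0.7646 -0.0006 -0.0003]
```

View pics/w1.png

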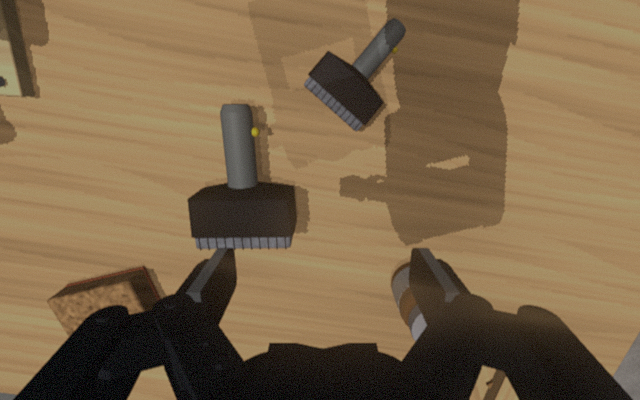

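Shows the big nozzle: tip (236,104), button (256,132), hood around (243,215); the small one is at (360,75). Measuring neck axis.

```bash
python3 - <<'E'
from h import *
st=sensors.state(); im=cv2.imread('pics/w1.png')
hsv=cv2.cvtColor(im,cv2.COLOR_BGR2HSV)
m=((hsv[...,1]<60)&(hsv[...,2]>35)&(hsv[...,2]<160)).astype(np.uint8)
roi=np.zeros_like(m); roi[95:190,205:275]=m[95:190,205:275]
n,l,s,c=cv2.connectedComponentsWithStats(roi); k=1+np.argmax(s[1:,4]); M=l==k; print(s[k])
pts=[]
for r in range(118,180,4):
    xs=np.where(M[r])[0]; pts.append(((xs.min()+xs.max())/2,r)); print(r,xs.min(),xs.max(),end=' ; ')
y=((hsv[...,0]>20)&(hsv[...,0]<35)&(hsv[...,1]>150)&(hsv[...,2]>120)); yy=np.argwhere(y[110:150,240:275])
b=yy.mean(0)[::-1]+[240,110]; print('\nbtn',b,len(yy))
W=np.array([plane('wrist',p,.030,st) for p in pts])
d=np.polyfit(W[:,0],W[:,1],1); print('az nozzle',np.degrees(np.arctan(d[0])))
u=np.array([1,d[0],0]);u/=np.linalg.norm(u)
rows=np.where(M.any(1))[0]; r0=rows.min(); xs=np.where(M[r0+1])[0]
print('tip px',xs.mean(),r0, plane('wrist',(xs.mean(),r0),.036,st))
B=plane('wrist',b,.032,st); c0=W.mean(0); s0=(B-c0)@u; print('btn',B,'along',s0,'lat',(B-c0)@np.array([-u[1],u[0],0]))
tip=c0+u*(s0-.03); print('tip from button',tip)
for g in (.043,.044): print('grip',tip+u*g)
for p in [(190,190),(296,186)]: print(plane('wrist',p,.06,st))
E
```

```text
[ 221  104   36   86 2400]
118 221 251 ; 122 221 251 ; 126 222 251 ; 130 222 250 ; 134 223 250 ; 138 223 252 ; 142 224 253 ; 146 224 252 ; 150 225 253 ; 154 225 254 ; 158 226 253 ; 162 226 253 ; 166 226 255 ; 170 227 255 ; 174 227 254 ; 178 228 256 ; 
btn [254.5111 131.6   ] 45
az nozzle 10.735462440655446
tip px 234.5 104 [0.439  0.1734 0.036 ]
btn [0.465  0.1968 0.032 ] along -0.018730885686713383 lat 0.020263463987956115
tip from button [0.4393 0.1713 0.03  ]
grip [0.4816 0.1793 0.03  ]
grip [0.4826 0.1795 0.03  ]
[0.5355 0.1397 0.06  ]
[0.5113 0.2527 0.06  ]
```

```bash
python3 - <<'E'
from h import *
st=sensors.state()
T=np.array(st['tcp_pos']);Rm=R.from_quat(st['tcp_rot']).as_matrix()
for z in (0,-.013,-.019,-.03):
  print(z,[proj('wrist',T+Rm@np.array([x,y,z]),st).round(1) for x in(.0427,.057) for y in (-.011,.011)])
U=np.array([np.cos(np.radians(10.735)),np.sin(np.radians(10.735)),0]);V=np.array([-U[1],U[0],0])
g=np.array([.4388,.1713,0])+U*.0432+V*.0035
print(g,delta([g[0],g[1],.0235]),100.735-az())
im=cv2.imread('pics/w1.png')
cv2.imwrite('pics/fing.png',cv2.resize(im[230:340,330:480],(750,550),interpolation=cv2.INTER_CUBIC))
E
```

```text
0 [array([403.8, 232.7]), array([400.5, 269.9]), array([431.5, 232.7]), array([427. , 269.9])]
-0.013 [array([410.9, 244.4]), array([406.9, 284.1]), array([440.8, 244.4]), array([435.6, 284.1])]
-0.019 [array([414.5, 250.5]), array([410.3, 291.5]), array([445.7, 250.5]), array([440. , 291.5])]
-0.03 [array([422.1, 263.1]), array([417.1, 306.7]), array([455.9, 263.1]), array([449.2, 306.7])]
[0.4806 0.1828 0.    ] [-91.9541 -28.4138 207.3313] 0.9439780551195582
```

View pics/fing.png

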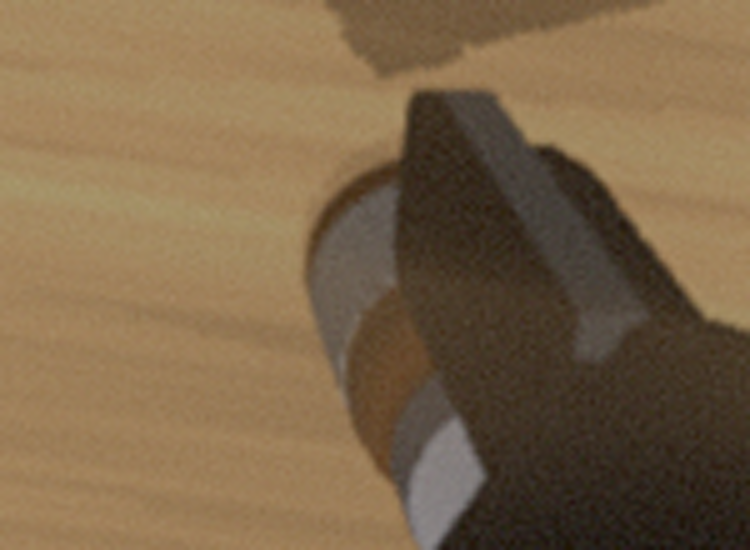

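```bash
python3 -m crank '[[-15,-5,0,-0.9],[-30,-9,0,0],[-30,-9,20,0],[-17,-5,40,0],[0,0,40,0],[0,0,40,0],[0,0,30,0],[0,0,15,0],[0,0,0,0],[0,0,0,0]]' 85
python3 - <<'E'
from h import *
st=sensors.state(); im=snap('wrist','w2.png')
print(delta([.4806,.1828,.0225]),az())
E
```

```text
time: 2.2
tcp_pos: [0.4824, 0.1841, 0.0484]
tcp_rot: [0.638, 0.77, -0.0, -0.0]
contact_force: [0.2, 0.4, 0.5]
gripper_width: 0.085
[-0.8854 -2.8494 26.8379] 100.74940374741506
```

View pics/w2.png

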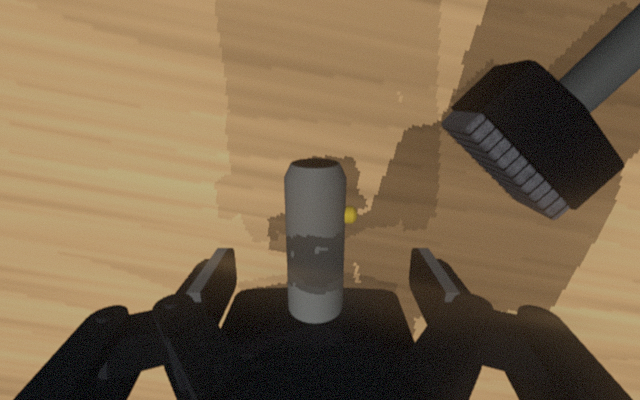

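Neck stands between the jaws, tip face at (316,163), button (349,215). Re-measuring the button and tip from here.

```bash
python3 - <<'E'
from h import *
st=sensors.state(); im=cv2.imread('pics/w2.png'); hsv=cv2.cvtColor(im,cv2.COLOR_BGR2HSV)
y=((hsv[...,0]>20)&(hsv[...,0]<35)&(hsv[...,1]>150)&(hsv[...,2]>90)); yy=np.argwhere(y[200:230,340:362]);b=yy.mean(0)[::-1]+[340,200];print(b,len(yy),yy.min(0)+[200,340],yy.max(0)+[200,340])
Rm=R.from_quat(st['tcp_rot']).as_matrix()
f=lambda p,z:1000*Rm.T@(plane('wrist',p,z,st)-st['tcp_pos'])
print('btn tool',f(b,.031),'tip top',f((316,158),.0435),'tip face c',f((316,163),.03), 'neck edges', f((285,190),.03),f((346,190),.03))
E
```

```text
[349.9767 214.6047] 172 [206 344] [222 356]
btn tool [ 16.3065 -13.7398  18.3291] tip top [ -2.6877 -49.0044   5.7927] tip face c [ -3.0067 -43.6193  19.2979] neck edges [-20.5272 -28.179   19.3111] [ 13.7541 -28.1913  19.3147]
```

```bash
python3 -m crank '[[0,-1,13,0],[0,0,13,0],[0,0,0,0],[0,0,0,0],[0,0,0,0],[0,0,0,0],[0,0,0,0],[0,0,0,0],[0,0,0,0],[0,0,0,0],[0,0,0,0]]' 85
python3 -m crank '[[0,0,0,0],[0,0,0,0],[0,0,0,0],[0,0,0,0],[0,0,0,0],[0,0,0,0],[0,0,0,0],[0,0,0,0],[0,0,0,0],[0,0,0,0]]' 20
python3 - <<'E'
from h import *
st=sensors.state(); im=snap('wrist','w3.png')
cv2.imwrite('pics/w3c.png',cv2.resize(im[120:360,220:420,::-1],(500,600),interpolation=cv2.INTER_CUBIC))
print(st['contact_force'],st['torque'],st['gripper_width'])
E
```

```text
time: 3.17
tcp_pos: [0.4822, 0.1835, 0.0222]
tcp_rot: [0.638, 0.77, -0.0, -0.0]
contact_force: [0.4, 1.1, 0.9]
gripper_width: 0.085
time: 4.0
tcp_pos: [0.4823, 0.1836, 0.0223]
tcp_rot: [0.638, 0.77, 0.0, 0.0]
contact_force: [-0.9, -0.2, 3.2]
gripper_width: 0.0323
[-0.8525 -0.2163  3.1717] [0.0077 0.0429 0.0581] 0.032250376229553346
```

View pics/w3c.png

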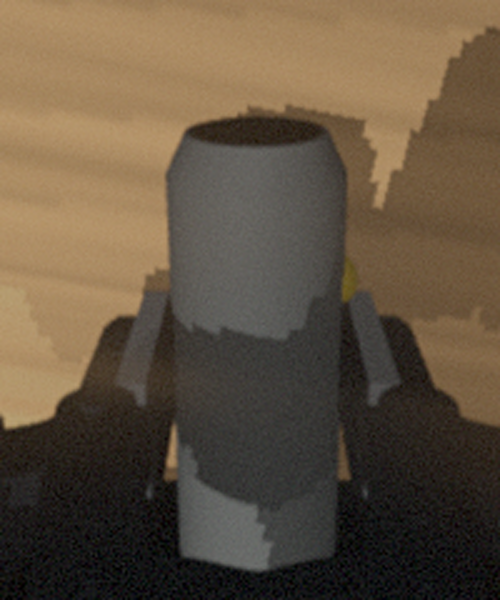

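```bash
python3 - <<'E'
from h import *
st=sensors.state()
T=np.array(st['tcp_pos']);Rm=R.from_quat(st['tcp_rot']).as_matrix()
pr=lambda v:((proj('wrist',T+Rm@np.array(v)/1000,st)-[220,120])*2.5).round(0)
for z in (0,-3,-6,-9,-12,-15,-19): print(z,[pr([x,-11,z]) for x in(-31,-17,17,31)])
f=lambda p,z:1000*Rm.T@(plane('wrist',(220+p[0]/2.5,120+p[1]/2.5),z,st)-st['tcp_pos'])
print('tip face c',f((258,132),.03),'edges',f((167,180),.03),f((347,180),.03),f((176,380),.03),f((342,380),.03))
im=cv2.imread('pics/w3.png')
im=np.clip(im.astype(int)*2,0,255).astype(np.uint8)
cv2.imwrite('pics/w3d.png',cv2.resize(im[210:300,240:390],(800,480),interpolation=cv2.INTER_CUBIC))
E
```

```text
0 [array([104., 282.]), array([172., 282.]), array([336., 282.]), array([403., 282.])]
-3 [array([101., 288.]), array([170., 288.]), array([337., 288.]), array([406., 288.])]
-6 [array([ 98., 294.]), array([168., 294.]), array([339., 295.]), array([409., 295.])]
-9 [array([ 95., 301.]), array([167., 301.]), array([340., 301.]), array([412., 301.])]
-12 [array([ 92., 308.]), array([165., 308.]), array([342., 308.]), array([415., 308.])]
-15 [array([ 89., 316.]), array([163., 316.]), array([344., 316.]), array([418., 316.])]
-19 [array([ 84., 326.]), array([160., 326.]), array([346., 326.]), array([422., 326.])]
tip face c [  0.8804 -44.7523  -7.7543] edges [-16.1813 -35.4964  -7.7531] [ 17.5812 -35.5099  -7.7535] [-15.8715   7.4528  -7.7482] [18.1367  7.4313 -7.7487]
```

View pics/w3d.png

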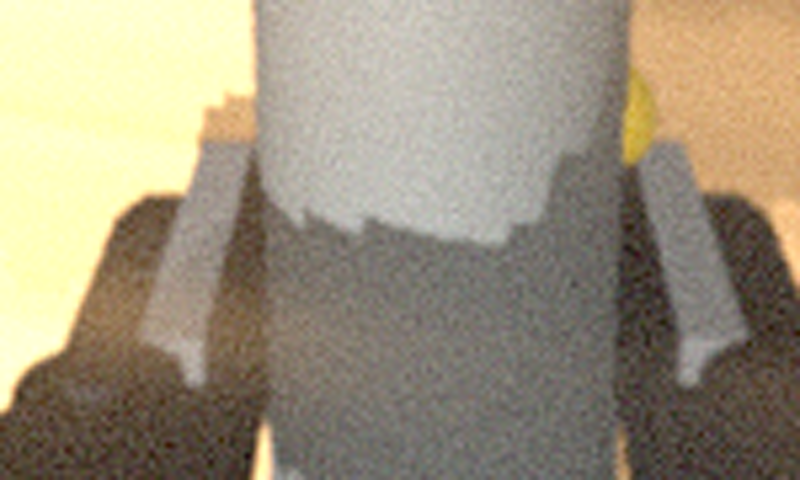

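```bash
python3 -m crank '[[0,0,0,0],[0,0,0,0],[0,0,0,0],[0,0,0,0],[0,-1.8,3,0],[0,0,0,0],[0,0,0,0]]' 64
python3 -m crank '[[0,0,0,0],[0,0,0,0],[0,0,0,0],[0,0,0,0],[0,0,0,0],[0,0,0,0],[0,0,0,0],[0,0,0,0]]' 15
python3 - <<'E'
from h import *
st=sensors.state(); im=snap('wrist','w4.png')[:,:,::-1]
print(st['contact_force'],st['torque'],st['gripper_width'],st['tcp_pos'])
im=np.clip(im.astype(int)*2,0,255).astype(np.uint8)
cv2.imwrite('pics/w4d.png',cv2.resize(im[150:300,240:390],(600,600),interpolation=cv2.INTER_CUBIC))
E
```

```text
time: 4.63
tcp_pos: [0.4802, 0.1831, 0.0189]
tcp_rot: [0.638, 0.77, -0.0, -0.0]
contact_force: [-0.2, 0.1, -0.1]
gripper_width: 0.064
time: 5.3
tcp_pos: [0.4805, 0.1832, 0.0193]
tcp_rot: [0.638, 0.77, 0.0, 0.0]
contact_force: [-1.0, -0.2, 3.0]
gripper_width: 0.0328
[-1.0065 -0.2281  3.0192] [-0.1438  0.0933 -0.0412] 0.032760710032793454 [0.4805 0.1832 0.0193]
```

View pics/w4d.png

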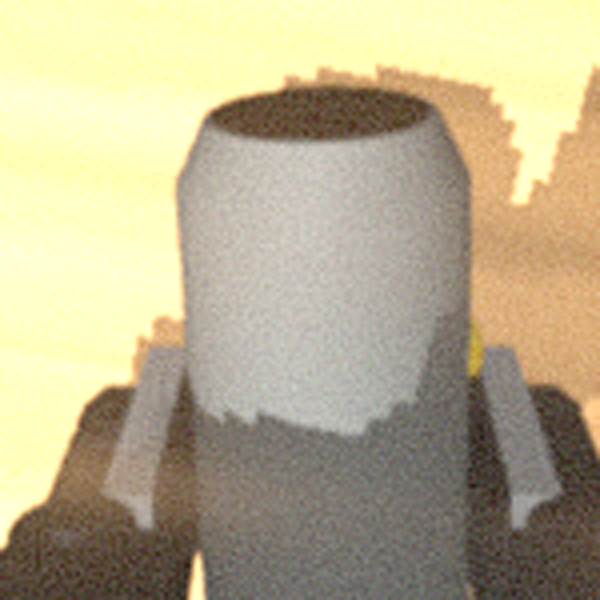

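```bash
python3 -m crank '[[0,0,-15,0],[0,0,-30,0],[0,0,-40,0],[0,0,-40,0],[0,0,-40,0],[0,0,-40,0],[0,0,-25,0],[0,0,0,0],[0,0,0,0]]' 15
python3 - <<'E'
from h import *
st=sensors.state(); im=snap('wrist','w5.png'); s=snap('scene','s5.png')
print(st['contact_force'],st['torque'],st['gripper_width'],st['tcp_pos'])
a=s[100:340,220:460,::-1]
cv2.imwrite('pics/s5c.png',cv2.resize(a,(600,600),interpolation=cv2.INTER_CUBIC))
E
```

```text
time: 6.1
tcp_pos: [0.4806, 0.1833, 0.2496]
tcp_rot: [0.638, 0.77, 0.001, 0.0]
contact_force: [0.5, 0.5, -3.6]
gripper_width: 0.033
[ 0.4753  0.522  -3.6433] [-0.0275  0.1347  0.0278] 0.0330122579330975 [0.4806 0.1833 0.2496]
```

View pics/w5.png

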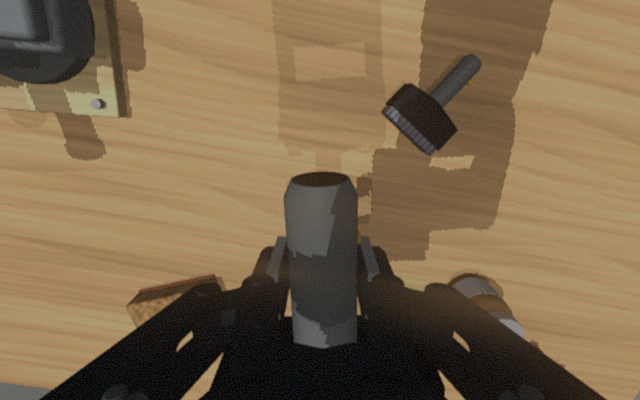

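View pics/s5c.png

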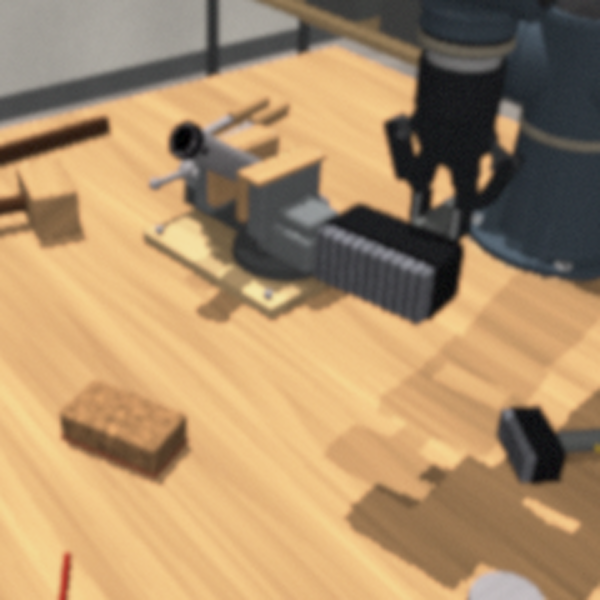

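```bash
python3 -m crank '[[-15,-11,0,0],[-28,-21,0,0],[-30,-23,0,0],[-30,-23,0,0],[-30,-23,0,0],[-30,-23,0,0],[-30,-23,0,0],[-30,-23,0,0],[-30,-23,0,0],[-30,-23,0,0],[-30,-23,0,0],[-25,-18,0,3],[-15,-9,0,3.3],[0,0,0,0],[0,0,0,0]]' 15
python3 - <<'E'
from h import *
print(az(),delta([.279,-.2187,.19]),sensors.state()['joints'])
im=snap('wrist','w6.png');snap('top','t6.png'); 
E
```

```text
time: 7.45
tcp_pos: [0.2831, -0.2127, 0.2479]
tcp_rot: [0.68, 0.733, 0.0, -0.002]
contact_force: [0.1, 0.1, -3.2]
gripper_width: 0.0328
94.31750064057786 [-5.7788 -4.4299 57.8674] [-0.7762 -0.0434  2.0794  0.0001  1.1087 -2.4223]
```

View pics/w6.png

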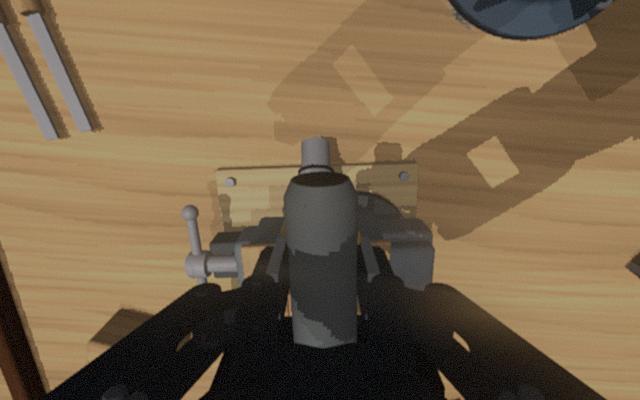

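View pics/t6.png

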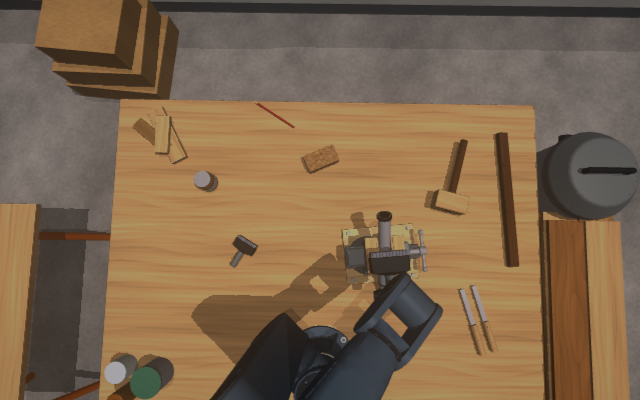

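```bash
python3 - <<'E'
from h import *
st=sensors.state()
for p in [(225,237),(270,240),(365,240),(425,237),(228,182),(404,176)]: print(p,plane('wrist',p,.157,st),plane('wrist',p,.015,st))
im=cv2.imread('pics/w6.png');im=np.clip(im.astype(int)*2,0,255).astype(np.uint8)
cv2.imwrite('pics/w6c.png',cv2.resize(im[120:340,180:450],(800,650))[:600])
E
```

```text
(225, 237) [ 0.3258 -0.2915  0.157 ] [ 0.3983 -0.3364  0.015 ]
(270, 240) [ 0.3256 -0.2531  0.157 ] [ 0.398  -0.2747  0.015 ]
(365, 240) [ 0.3193 -0.172   0.157 ] [ 0.3879 -0.1442  0.015 ]
(425, 237) [ 0.3125 -0.1212  0.157 ] [ 0.3769 -0.0626  0.015 ]
(228, 182) [ 0.2767 -0.2882  0.157 ] [ 0.3194 -0.331   0.015 ]
(404, 176) [ 0.2607 -0.1477  0.157 ] [ 0.2937 -0.1052  0.015 ]
```

View pics/w6c.png

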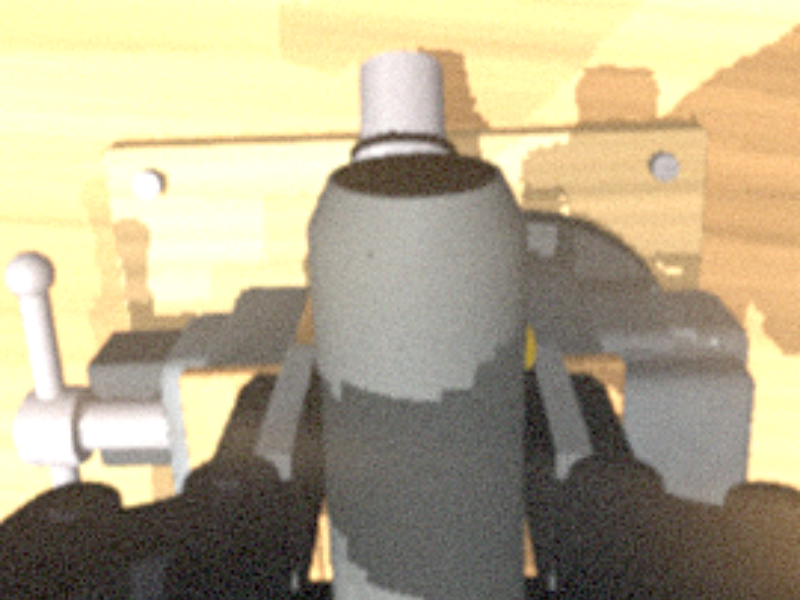

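```bash
python3 -m crank '[[-3,-1,10,0],[-3,-1,20,0],[0,0,20,0],[0,0,12,0],[0,0,4,0],[0,0,0,0],[0,0,0,0]]' 15
python3 -m crank '[[0,0,2,0],[0,0,2,0],[0,0,2,0],[0,0,0,0]]' 15; python3 -m crank '[[0,0,2,0],[0,0,2,0],[0,0,0,0]]' 15
```

```text
time: 8.13
tcp_pos: [0.2828, -0.2186, 0.1835]
tcp_rot: [0.679, 0.734, 0.0, 0.0]
contact_force: [-0.5, 0.4, -1.7]
gripper_width: 0.0326
time: 8.47
tcp_pos: [0.2825, -0.219, 0.1772]
tcp_rot: [0.679, 0.734, 0.0, 0.0]
contact_force: [0.4, 0.7, -1.4]
gripper_width: 0.0328
time: 8.72
tcp_pos: [0.2823, -0.2191, 0.1735]
tcp_rot: [0.679, 0.734, -0.0, 0.0]
contact_force: [-4.0, 2.0, 8.5]
gripper_width: 0.0332
```

```bash
python3 -m crank '[[0,-1.2,2.5,0],[0,-1.2,2.5,0],[0,-1.2,2.5,0],[0,-1.2,2.5,0],[0,0,0,0]]' 15
python3 - <<'E'
from h import *
st=sensors.state(); im=snap('wrist','w7.png'); s=snap('scene','s7.png')
print(st['torque'])
a=s[100:260,260:460,::-1]
cv2.imwrite('pics/s7c.png',cv2.resize(a,(750,600),interpolation=cv2.INTER_CUBIC))
E
```

```text
time: 9.13
tcp_pos: [0.2779, -0.2196, 0.1635]
tcp_rot: [0.679, 0.734, 0.0, 0.001]
contact_force: [-2.2, 1.2, 7.7]
gripper_width: 0.0327
[ 0.134  -0.1183 -0.131 ]
```

View pics/w7.png

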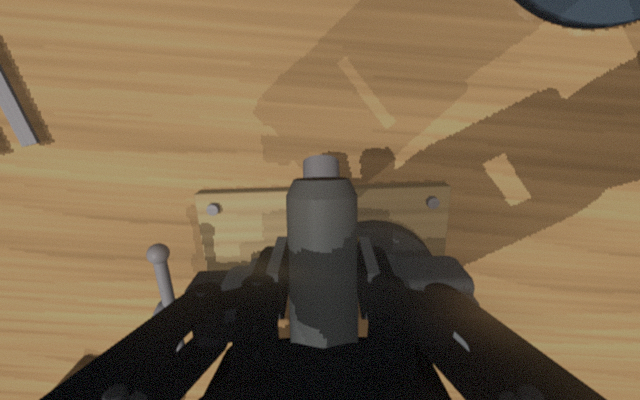

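View pics/s7c.png

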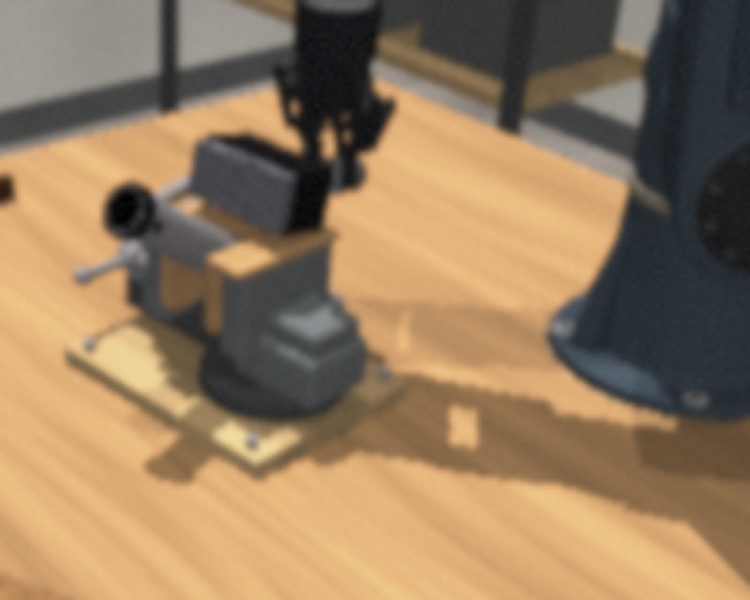

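```bash
python3 -m crank '[[0,-0.5,2.5,0],[0,-0.5,2.5,0],[0,-0.5,2.5,0],[0,0,2.5,0],[0,0,2.5,0],[0,0,2.5,0],[0,0,2.5,0],[0,0,2.5,0],[0,0,0,0]]' 15
python3 - <<'E'
from h import *
st=sensors.state(); im=snap('wrist','w8.png')
t=cv2.imread('pics/top0.png'); s=cv2.imread('pics/scene0.png')
cv2.imwrite('pics/tubet.png',cv2.resize(t[200:305,360:410],(381,800),interpolation=cv2.INTER_CUBIC)[:600])
cv2.imwrite('pics/tubet2.png',cv2.resize(t[205:300,350:420],(442,600),interpolation=cv2.INTER_CUBIC))
cv2.imwrite('pics/tubes.png',cv2.resize(s[140:200,280:350],(700,600),interpolation=cv2.INTER_CUBIC))
for th in (33,34,35,36,37,38):
    z=.12+.16*np.sin(np.radians(th)); M=plane('top',(384.08,215.2),z)
    a=np.radians(5); c,sn=np.cos(np.radians(th)),np.sin(np.radians(th))
    u=np.array([c*np.cos(a),c*np.sin(a),sn]); n=np.array([-sn*np.cos(a),-sn*np.sin(a),c]); w=np.cross(n,u)
    T=M-.32*u
    print(th,M,'mouth scene',proj('scene',M),'tailtop top',proj('top',T+.0205*n),'clamp',M-.16*u, 'tail scene',proj('scene',T), 'mouth rim lo/hi top',proj('top',M+.0245*n),proj('top',M-.0245*n))
E
```

```text
time: 9.98
tcp_pos: [0.2762, -0.2197, 0.1434]
tcp_rot: [0.679, 0.734, -0.0, 0.0]
contact_force: [-4.5, -0.0, 7.3]
gripper_width: 0.0325
33 [ 0.5131 -0.1963  0.2071] mouth scene [293.0156 157.0184] tailtop top [384.0429 296.7792] clamp [ 0.3794 -0.208   0.12  ] tail scene [350.5602 180.6523] mouth rim lo/hi top [385.3902 218.9854] [382.8136 211.5412]
34 [ 0.5129 -0.1959  0.2095] mouth scene [293.1104 156.3434] tailtop top [383.7755 295.9247] clamp [ 0.3808 -0.2075  0.12  ] tail scene [350.0324 181.49  ] mouth rim lo/hi top [385.3907 219.1093] [382.8128 211.4206]
35 [ 0.5128 -0.1956  0.2118] mouth scene [293.2043 155.6747] tailtop top [383.5093 295.0497] clamp [ 0.3822 -0.207   0.12  ] tail scene [349.4881 182.3284] mouth rim lo/hi top [385.3907 219.2322] [382.8125 211.3007]
36 [ 0.5126 -0.1953  0.214 ] mouth scene [293.2973 155.0126] tailtop top [383.2443 294.1547] clamp [ 0.3837 -0.2065  0.12  ] tail scene [348.9275 183.1675] mouth rim lo/hi top [385.3904 219.3542] [382.8125 211.1816]
37 [ 0.5125 -0.1949  0.2163] mouth scene [293.3893 154.3573] tailtop top [382.9806 293.2399] clamp [ 0.3852 -0.2061  0.12  ] tail scene [348.3506 184.007 ] mouth rim lo/hi top [385.3896 219.4753] [382.8129 211.0633]
38 [ 0.5123 -0.1946  0.2185] mouth scene [293.4803 153.7091] tailtop top [382.7182 292.3059] clamp [ 0.3867 -0.2056  0.12  ] tail scene [347.7576 184.8469] mouth rim lo/hi top [385.3883 219.5952] [382.8137 210.946 ]
```

View pics/w8.png

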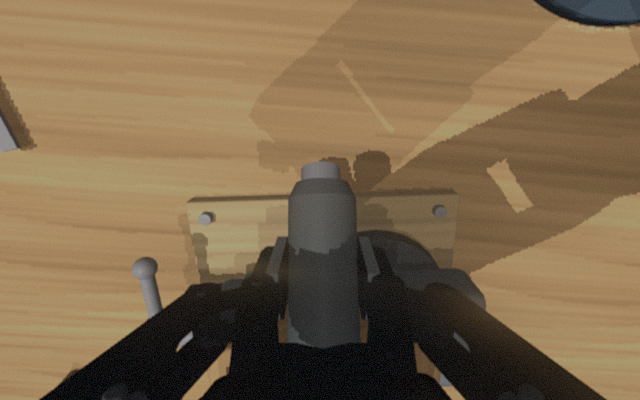

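View pics/tubet2.png

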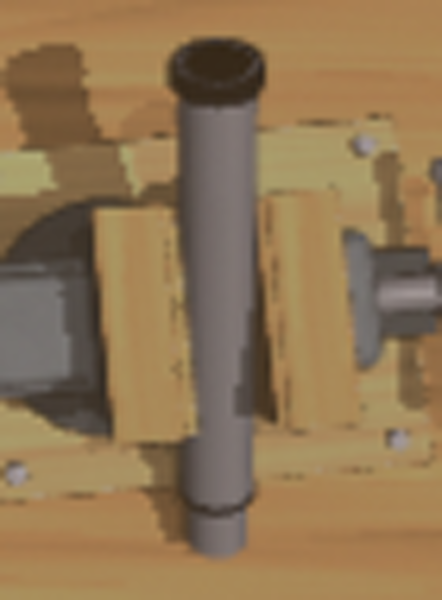

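View pics/tubes.png

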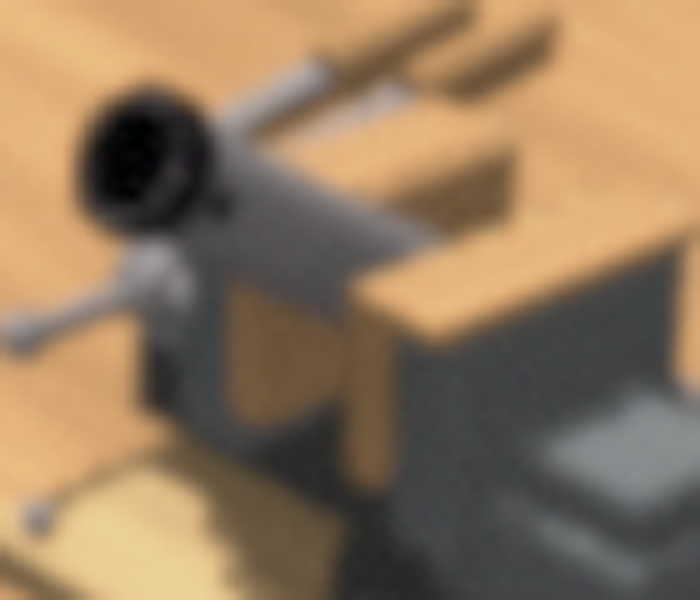

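```bash
python3 -m crank '[[0,0,2.5,0],[0,0,2.5,0],[0,0.3,2.5,0],[0,0.3,1,0],[0,0,0,0],[0,0,0,0]]' 15
python3 -m crank '[[0,0,-10,0],[0,0,-20,0],[0,0,-40,0],[0,0,-40,0],[0,0,-40,0],[0,0,-30,0],[0,0,-10,0],[0,0,0,0]]' 15
python3 - <<'E'
from h import *
st=sensors.state(); im=snap('wrist','w9.png'); s=snap('scene','s9.png')
print(st['torque'])
im=im[:,:,::-1]; im=np.clip(im.astype(int)*2,0,255).astype(np.uint8)
cv2.imwrite('pics/w9c.png',cv2.resize(im[150:300,240:390],(600,600),interpolation=cv2.INTER_CUBIC))
cv2.imwrite('pics/s9c.png',cv2.resize(s[60:220,280:440,::-1],(600,600),interpolation=cv2.INTER_CUBIC))
E
```

```text
time: 10.53
tcp_pos: [0.2768, -0.2197, 0.1351]
tcp_rot: [0.679, 0.734, -0.0, 0.0]
contact_force: [-5.4, -0.5, 6.8]
gripper_width: 0.0323
time: 11.2
tcp_pos: [0.2773, -0.22, 0.3271]
tcp_rot: [0.679, 0.734, -0.0, 0.002]
contact_force: [0.4, 0.1, -3.3]
gripper_width: 0.0325
[-0.0516  0.0834  0.0192]
```

View pics/w9c.png

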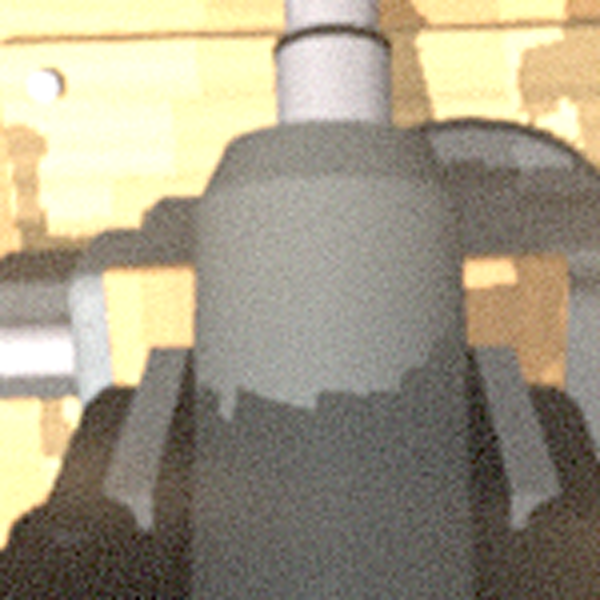

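View pics/s9c.png

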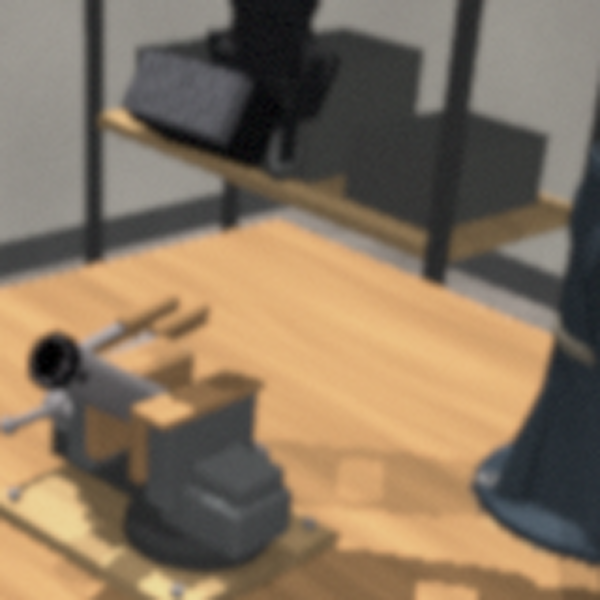

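```bash
python3 - <<'E'
from h import *
st=sensors.state()
T=np.array(st['tcp_pos']);Rm=R.from_quat(st['tcp_rot']).as_matrix()
pr=lambda v:proj('wrist',T+Rm@np.array(v)/1000,st)
for L in (42,43.5):
  for ph in (30,33,36,39):
    c,s=np.cos(np.radians(ph)),np.sin(np.radians(ph))
    x=np.array([0,c,-s]);z=np.array([0,-s,-c]);G=np.array([.8,0,-10.7])
    rows=lambda d,r:[pr(G-(L-d)*x+r*(z*np.cos(t)+np.array([1,0,0])*np.sin(t))).round(1) for t in (0,np.pi/2,np.pi)]
    print(L,ph,'tip',[list(q) for q in rows(0,13.5)],'seam',[list(q) for q in rows(8,17.25)])
E
```

```text
42 30 tip [[np.float64(323.1), np.float64(173.1)], [np.float64(348.7), np.float64(180.2)], [np.float64(323.0), np.float64(186.3)]] seam [[np.float64(323.1), np.float64(187.4)], [np.float64(356.2), np.float64(195.1)], [np.float64(323.0), np.float64(201.3)]]
42 33 tip [[np.float64(323.1), np.float64(173.0)], [np.float64(348.4), np.float64(181.4)], [np.float64(323.0), np.float64(188.5)]] seam [[np.float64(323.1), np.float64(186.5)], [np.float64(355.9), np.float64(195.9)], [np.float64(323.0), np.float64(203.5)]]
42 36 tip [[np.float64(323.1), np.float64(173.3)], [np.float64(348.0), np.float64(182.7)], [np.float64(323.0), np.float64(190.8)]] seam [[np.float64(323.1), np.float64(185.9)], [np.float64(355.5), np.float64(196.9)], [np.float64(323.0), np.float64(205.8)]]
42 39 tip [[np.float64(323.0), np.float64(173.7)], [np.float64(347.7), np.float64(184.2)], [np.float64(323.0), np.float64(193.2)]] seam [[np.float64(323.1), np.float64(185.5)], [np.float64(355.2), np.float64(198.0)], [np.float64(323.0), np.float64(208.2)]]
43.5 30 tip [[np.float64(323.1), np.float64(170.1)], [np.float64(348.7),
[... 263 characters left out ...]
float64(178.7)], [np.float64(323.0), np.float64(186.0)]] seam [[np.float64(323.1), np.float64(183.5)], [np.float64(355.8), np.float64(193.2)], [np.float64(323.0), np.float64(201.0)]]
43.5 36 tip [[np.float64(323.1), np.float64(170.5)], [np.float64(348.0), np.float64(180.1)], [np.float64(323.0), np.float64(188.4)]] seam [[np.float64(323.1), np.float64(182.9)], [np.float64(355.4), np.float64(194.2)], [np.float64(323.0), np.float64(203.3)]]
43.5 39 tip [[np.float64(323.0), np.float64(171.0)], [np.float64(347.6), np.float64(181.7)], [np.float64(323.0), np.float64(190.8)]] seam [[np.float64(323.1), np.float64(182.6)], [np.float64(355.1), np.float64(195.3)], [np.float64(323.0), np.float64(205.8)]]
```

```bash
python3 -m crank '[[0,15,0,0],[1,30,0,-1.2],[1,36,0,0],[1,36,0,0],[1,36,0,0],[1,36,0,0],[1,36,0,0],[1,36,0,0],[1,25,0,0],[0,10,0,0],[0,0,0,0],[0,0,0,0]]' 15
python3 - <<'E'
from h import *
print(az(),delta([.5674,-.19,.244]),sensors.state()['joints'])
st=sensors.state(); im=snap('wrist','w10.png'); s=snap('scene','s10.png'); t=snap('top','t10.png')
im=im[:,:,::-1]; im=np.clip(im.astype(int)*2,0,255).astype(np.uint8)
cv2.imwrite('pics/w10c.png',im)
cv2.imwrite('pics/s10c.png',cv2.resize(s[60:220,230:390,::-1],(600,600),interpolation=cv2.INTER_CUBIC))
cv2.imwrite('pics/t10c.png',cv2.resize(t[150:310,320:460,::-1],(525,600),interpolation=cv2.INTER_CUBIC))
E
```

```text
time: 12.3
tcp_pos: [0.5701, -0.1831, 0.3224]
tcp_rot: [0.671, 0.741, -0.001, -0.002]
contact_force: [-1.0, -0.4, -1.7]
gripper_width: 0.0326
95.64173439633272 [-6.7878 -3.0705 78.3519] [-0.3884  0.3708  1.397  -0.0001  1.3776 -2.0577]
```

View pics/w10c.png

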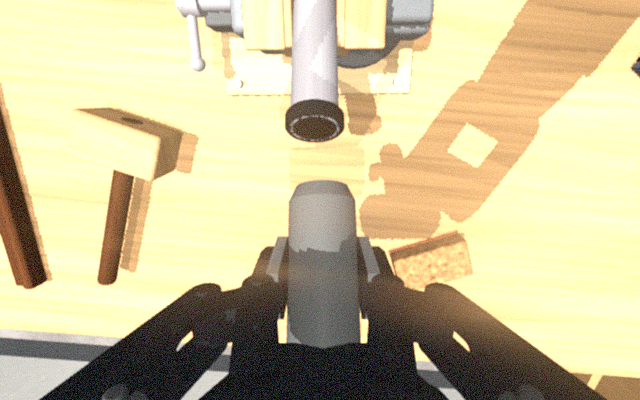

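View pics/s10c.png

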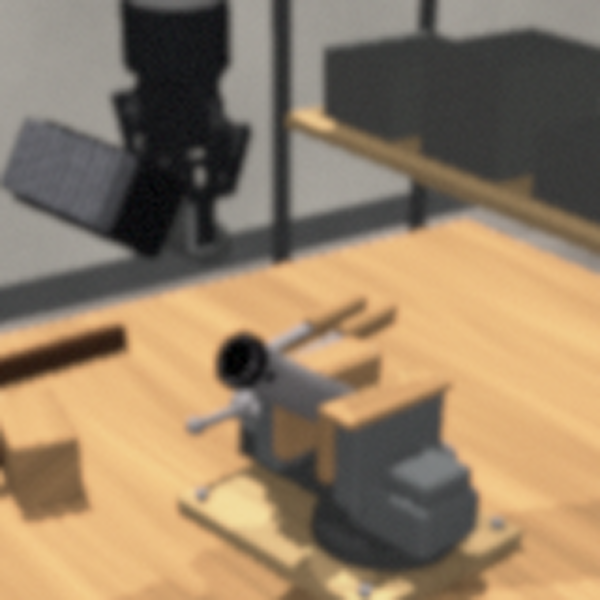

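View pics/t10c.png

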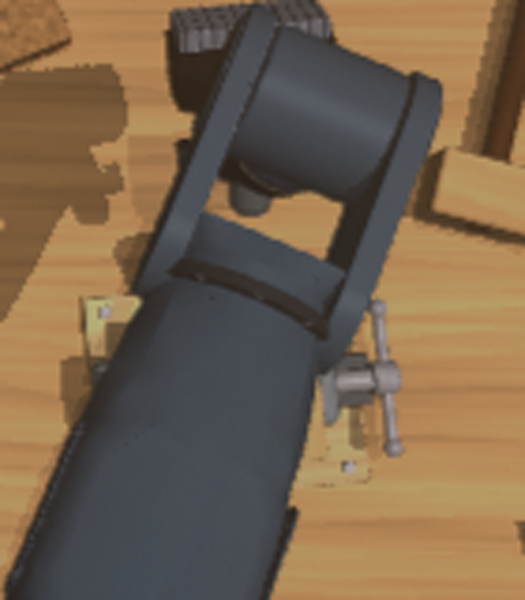

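```bash
python3 - <<'E'
from h import *
st=sensors.state()
im=cv2.imread('pics/w10.png')
cv2.imwrite('pics/w10m.png',cv2.resize(np.clip(im.astype(int)*2,0,255).astype(np.uint8)[80:160,270:370],(750,600),interpolation=cv2.INTER_CUBIC))
p=(317.5,125)
print('z=.214',plane('wrist',p,.214,st)); print(tri([ray('wrist',p,st),ray('scene',(293.3,155.5)),ray('top',(384.1,215.0))]))
print(tri([ray('wrist',p,st),ray('top',(384.1,215.0))]))
E
```

```text
z=.214 [ 0.514  -0.1926  0.214 ]
(array([ 0.5136, -0.1939,  0.2135]), [np.float64(0.001383490002614672), np.float64(0.0002576440573795921), np.float64(0.0015210269817381335)])
(array([ 0.5121, -0.1924,  0.2341]), [np.float64(0.00019722220014519294), np.float64(0.0001972222001451222)])
```

View pics/w10m.png

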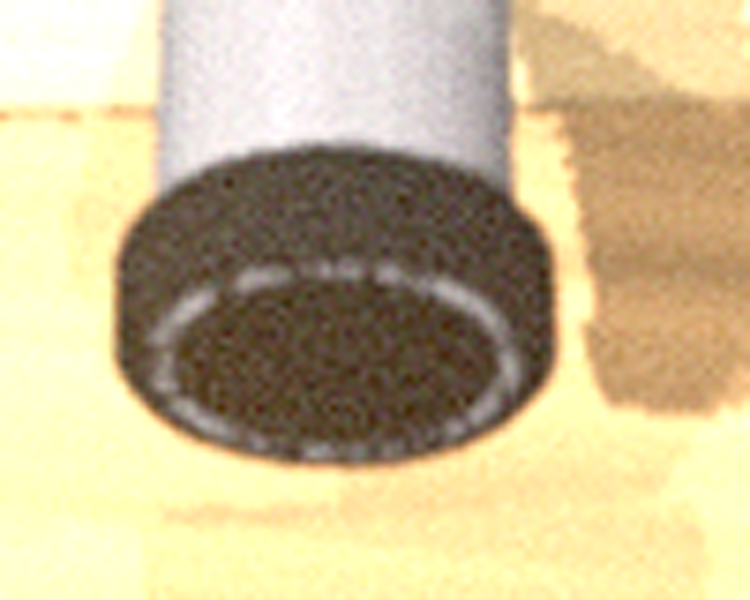

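```bash
cat >> h.py <<'E'
TH,AZ=np.radians(36.6),np.radians(5.6)
u=np.array([np.cos(TH)*np.cos(AZ),np.cos(TH)*np.sin(AZ),np.sin(TH)])
M=np.array([.514,-.195,.2135])
tipT=np.array([.0004,-.0311,.0119])
def totip(X):
    st=sensors.state(); Rm=R.from_quat(st['tcp_rot']).as_matrix(); return delta(np.asarray(X)-Rm@tipT,st)
E
python3 - <<'E'
from h import *
st=sensors.state()
print('M wrist',plane('wrist',(314.5,127.7),.2135,st))
print(totip(M+.02*u),totip(M+.012*u),az()-90-5.6)
print('u in tool',R.from_quat(st['tcp_rot']).as_matrix().T@u)
E
```

```text
M wrist [ 0.5165 -0.1949  0.2135]
[-6.4235 -9.2877 86.9566] [ -6.4274 -15.7058  91.7324] -0.019288895241450277
u in tool [ 0.0005  0.8023 -0.597 ]
```

```bash
python3 -m crank '[[-3,-2,12,0],[-3,-3,25,0],[0,-2,25,0],[0,0,17,0],[0,0,6,0],[0,0,0,0],[0,0,0,0]]' 15
python3 - <<'E'
from h import *
print(totip(M+.02*u))
st=sensors.state(); im=snap('wrist','w11.png'); s=snap('scene','s11.png')
im=im[:,:,::-1]; im=np.clip(im.astype(int)*2,0,255).astype(np.uint8)
cv2.imwrite('pics/w11c.png',cv2.resize(im[80:260,220:420],(667,600),interpolation=cv2.INTER_CUBIC))
cv2.imwrite('pics/s11c.png',cv2.resize(s[110:190,240:340,::-1],(750,600),interpolation=cv2.INTER_CUBIC))
E
```

```text
time: 13.03
tcp_pos: [0.5643, -0.1903, 0.2408]
tcp_rot: [0.672, 0.741, 0.0, 0.001]
contact_force: [0.1, -0.1, -1.9]
gripper_width: 0.0326
[-0.206  -3.399   3.3938]
```

View pics/w11c.png

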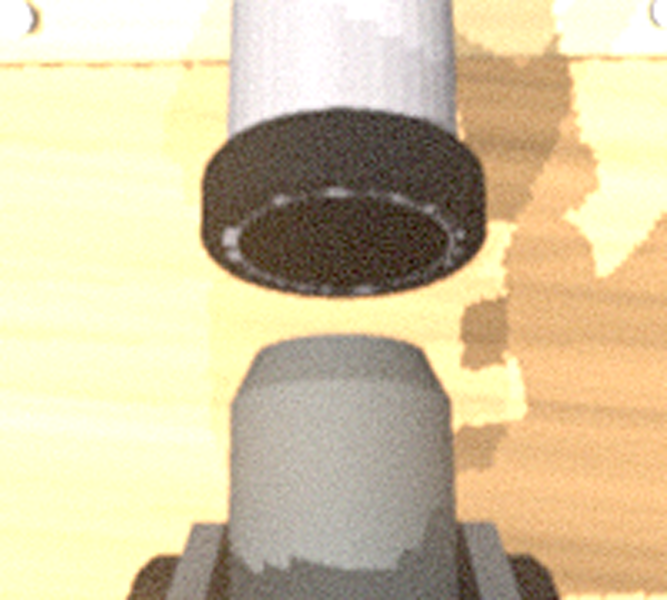

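View pics/s11c.png

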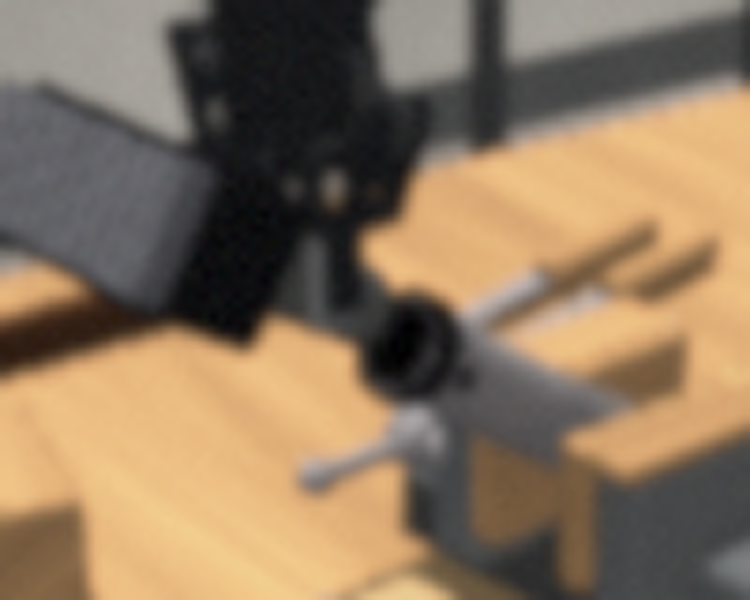

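```bash
python3 - <<'E'
from h import *
st=sensors.state(); s=cv2.imread('pics/s11.png'); w=cv2.imread('pics/w11.png')
k=8
a=cv2.resize(s[115:185,245:345],None,fx=k,fy=k,interpolation=cv2.INTER_CUBIC); a=np.clip(a.astype(int)*3//2,0,255).astype(np.uint8)
Rm=R.from_quat(st['tcp_rot']).as_matrix(); T=st['tcp_pos']
def dr(X,col,r=3):
    p=(proj('scene',X)-[245,115]+.5)*k; cv2.circle(a,tuple(int(v) for v in p),r,col,-1)
def circ(C,ax,rad,col):
    e1=np.array([-np.sin(AZ),np.cos(AZ),0]); e2=np.cross(ax,e1)
    for t in np.linspace(0,2*np.pi,40): dr(C+rad*(np.cos(t)*e1+np.sin(t)*e2),col,1)
M2=np.array([.5145,-.195,.2135])
circ(M2,u,.0245,(0,255,0)); circ(M2,u,.01825,(0,255,0)); circ(M2-.012*u,u,.0205,(0,255,0));
for d in (.05,.1): circ(M2-d*u,u,.0205,(0,255,0))
tip=T+Rm@tipT
circ(tip,u,.0135,(0,0,255)); circ(tip+.008*u,u,.01725,(0,0,255)); circ(tip+.09*u,u,.01725,(0,0,255))
n=np.cross(u,np.array([-np.sin(AZ),np.cos(AZ),0])); e1=np.array([-np.sin(AZ),np.cos(AZ),0])
for d in (.101,.163):
  for sy in (-1,1):
    for sz in (-1,1): dr(tip+d*u+sy*.06*e1+sz*.03*n,(255,0,255),4)
cv2.imwrite('pics/s11o.png',a)
E
```

```text
(no output)
```

View pics/s11o.png

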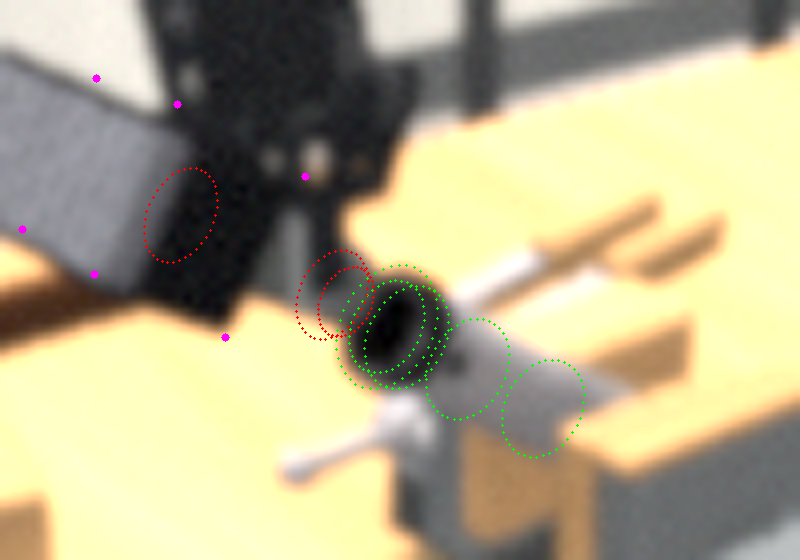

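```bash
python3 - <<'E'
from h import *
s=cv2.imread('pics/s11.png')
a=cv2.resize(s[100:165,225:295],None,fx=10,fy=9.2,interpolation=cv2.INTER_CUBIC); a=np.clip(a.astype(float)**0.6*10,0,255).astype(np.uint8)
cv2.imwrite('pics/s11h.png',a)
E
```

```text
(no output)
```

View pics/s11h.png

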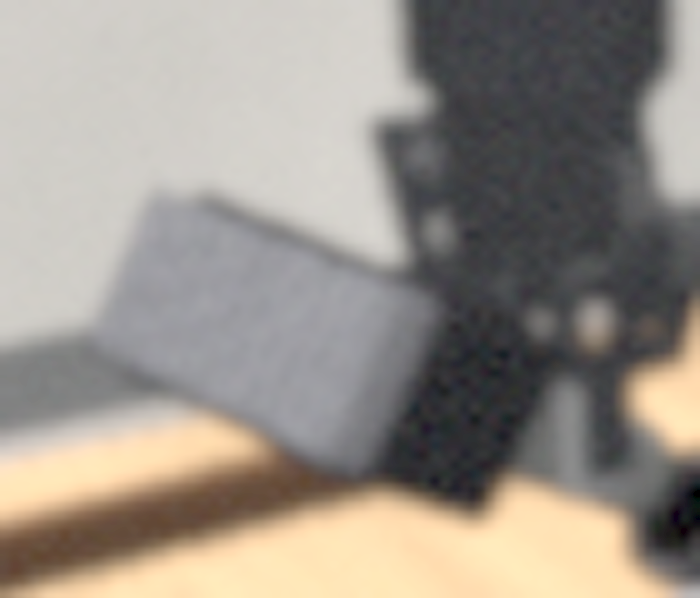

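```bash
python3 - <<'E'
from h import *
from scipy.optimize import least_squares
st=sensors.state(); Rm=R.from_quat(st['tcp_rot']).as_matrix(); T=st['tcp_pos']
P=lambda x,y:np.array([225+x/10-.45,100+y/9.2-.45])
obs=[((163,-60,30),P(155,195)),((163,-60,-30),P(100,335)),((163,60,-30),P(350,470)),((101,60,-30),P(488,515)),((163,60,30),P(415,292))]
def model(q,full=False):
    ph,ty,tz,tx,roll=q
    c,s=np.cos(ph),np.sin(ph)
    x=np.array([0,c,-s]);z=np.array([0,-s,-c]);y=np.array([1.,0,0])
    y,z=y*np.cos(roll)+z*np.sin(roll),z*np.cos(roll)-y*np.sin(roll)
    r=[]
    for (a,b,h),p in obs:
        X=T+Rm@((np.array([tx,ty,tz])+a*x+b*y+h*z)/1000); r+=list(proj('scene',X)-p)
    return np.array(r)
r=least_squares(lambda q:np.r_[model(q),(q[4])/.05,(q[3]-.4)/1.5],[.6,-31,12,.4,0])
print(np.degrees(r.x[[0,4]]),r.x[1:4],model(r.x).round(1))
for ph in (28,32,36):
    r2=least_squares(lambda q:model([np.radians(ph),q[0],q[1],.4,0]),[-31,12]); print(ph,r2.x,r2.cost,r2.fun.round(1))
E
```

```text
[29.4022  0.1879] [-44.6523   3.3141  -0.1373] [ 0.4 -3.2 -1.5  2.2 -1.2  1.2  2.2  1.5  0.6 -1.5]
28 [-45.9899  -0.264 ] 15.261479248078276 [ 0.2 -3.2 -1.4  2.3 -1.1  1.4  2.5  1.1  0.3 -1.4]
32 [-41.0747   9.0059] 15.898161963020451 [ 1.  -3.3 -1.8  1.8 -1.5  0.9  1.6  2.2  1.1 -1.4]
36 [-35.5331  17.9117] 19.794841471580046 [ 1.8 -3.2 -2.1  1.3 -1.8  0.4  0.6  3.2  1.9 -1.4]
```

```bash
cat > neck.py <<'E'
from h import *
import sys
def neck(f,r0,r1):
    im=cv2.imread(f).astype(float); g=cv2.GaussianBlur(im,(0,0),1.0)
    # color saturation-like measure: bench/brown vs grey
    c=viewer.get_calibration('wrist'); F=200/np.tan(np.radians(c['vfov'])/2); M=np.array(c['tool_from_camera'])
    pts=[];W=[]
    for r in range(r0,r1,2):
        L=g[r].sum(1)/3; sat=(g[r].max(1)-g[r].min(1))
        v=sat if True else L
        gr=np.abs(np.gradient(v))+np.abs(np.gradient(L))
        a=275+np.argmax(gr[275:305]); b=338+np.argmax(gr[338:368])
        def sub(i):
            y0,y1,y2=gr[i-1],gr[i],gr[i+1]; return i+.5*(y0-y2)/(y0-2*y1+y2+1e-9)
        a,b=sub(a),sub(b); W.append((r,a,b))
    W=np.array(W)
    # robust line fits
    def fit(x,y):
        k=np.ones(len(x),bool)
        for _ in range(5):
            p=np.polyfit(x[k],y[k],1); e=y-np.polyval(p,x); k=np.abs(e)<max(1.2*np.median(np.abs(e)),.3)
        return p,k.sum()
    pa,na=fit(W[:,0],W[:,1]);pb,nb=fit(W[:,0],W[:,2])
    out=[]
    for r in (r0,r1):
        a,b=np.polyval(pa,r),np.polyval(pb,r)
        # tangent rays: axis distance in the plane of the two rays
        da=np.array([(a-c['cx'])/F,-(r-c['cy'])/F,-1]);db=np.array([(b-c['cx'])/F,-(r-c['cy'])/F,-1])
        da/=np.linalg.norm(da);db/=np.linalg.norm(db)
        half=np.arccos(da@db)/2; m=(da+db);m/=np.linalg.norm(m)
        X=m*17.25/np.sin(half)
        out.append((M[:3,:3]@X+M[:3,3]*1000)); 
    out=np.array(out); d=out[1]-out[0]
    print(f,na,nb,'widths',np.polyval(pb,r0)-np.polyval(pa,r0),np.polyval(pb,r1)-np.polyval(pa,r1),'\n',out,'pitch',np.degrees(np.arctan2(-d[2],d[1])))
neck('pics/w4.png',200,236); neck('pics/w5.png',200,236);
neck('pics/w9.png',200,236); neck('pics/w10.png',200,236); neck('pics/w11.png',200,236)
E
python3 neck.py
```

```text
pics/w4.png 17 18 widths 73.9158893301389 71.29656093898416 
 [[ -0.4161 -31.8436  -8.5148]
 [  0.0269 -13.4718  -9.0035]] pitch 1.5237577686351895
pics/w5.png 18 17 widths 74.07700828855394 71.4336877723249 
 [[ -0.5101 -31.9419  -8.8012]
 [  0.122  -13.5938  -9.2564]] pitch 1.4210487407245298
pics/w9.png 10 11 widths 60.70371825407483 70.1614315810744 
 [[ -1.686  -21.9673  20.2491]
 [  0.7475 -12.445   -6.8737]] pitch 70.65474777232811
pics/w10.png 17 18 widths 66.20738159270712 68.47099345781794 
 [[  0.0513 -26.5662   6.8567]
 [  0.2943 -10.8517  -3.5705]] pitch 33.56603176940732
pics/w11.png 17 18 widths 66.25830371993936 68.6001649411719 
 [[  0.0711 -26.6051   6.7433]
 [  0.342  -10.9763  -3.8287]] pitch 34.07622352996661
```

```bash
sed -i 's/^tipT=.*/tipT=np.array([.0002,-.0319,.0099])/' h.py; python3 - <<'E'
from h import *
st=sensors.state()
Mw=plane('wrist',(322.5,152.5),.2135,st); print(Mw, Mw-M)
M2=np.array([.515,-.1945,.2135])
for d in (.012,0,-.01,-.02): print(d,totip(M2+d*u))
E
```

```text
[ 0.517  -0.1945  0.2135] [0.003  0.0005 0.    ]
0.012 [ 0.4878 -8.3886 10.644 ]
0 [  0.4977 -18.0375  17.7782]
-0.01 [  0.5059 -26.0784  23.7234]
-0.02 [  0.5142 -34.1192  29.6685]
```

```bash
python3 -m crank '[[0.5,-2,4,0],[0,-4,5,0],[0,-5,5,0],[0,-3,3,0],[0,0,0,0]]' 15
python3 -m crank '[[0,-3.2,2.4,0],[0,-3.2,2.4,0],[0,0,0,0]]' 15
python3 - <<'E'
from h import *
M2=np.array([.516,-.1945,.2135]); print(totip(M2))
st=sensors.state(); im=snap('wrist','w12.png'); s=snap('scene','s12.png'); print(st['torque'])
im=im[:,:,::-1]; im=np.clip(im.astype(int)*2,0,255).astype(np.uint8)
cv2.imwrite('pics/w12c.png',cv2.resize(im[80:260,220:420],(667,600),interpolation=cv2.INTER_CUBIC))
cv2.imwrite('pics/s12c.png',cv2.resize(s[110:190,240:340,::-1],(750,600),interpolation=cv2.INTER_CUBIC))
E
```

```text
time: 13.55
tcp_pos: [0.5492, -0.1908, 0.2218]
tcp_rot: [0.672, 0.741, -0.0, -0.001]
contact_force: [-0.7, 0.1, -2.4]
gripper_width: 0.0328
time: 13.8
tcp_pos: [0.5432, -0.1915, 0.2175]
tcp_rot: [0.672, 0.741, -0.0, -0.0]
contact_force: [-0.2, -0.4, -2.8]
gripper_width: 0.0327
[-0.532   4.5212 -5.9156]
[ 0.0209  0.1609 -0.0368]
```

View pics/w12c.png

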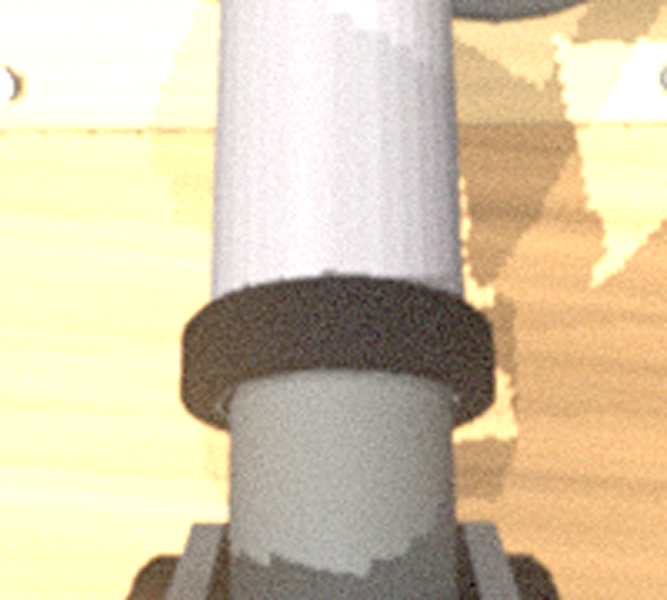

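View pics/s12c.png

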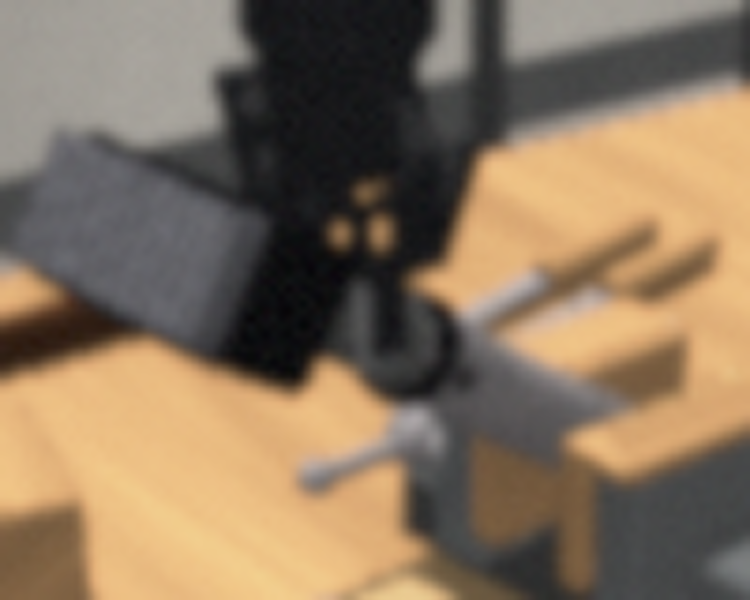

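```bash
python3 -m crank '[[0,-2.4,1.8,0],[0,-2.4,1.8,0],[0,0,0,0]]' 15;python3 -m crank '[[0,-2.4,1.8,0],[0,-2.4,1.8,0],[0,0,0,0]]' 15
python3 - <<'E'
from h import *
st=sensors.state(); im=snap('wrist','w13.png'); print(st['torque'])
im=im[:,:,::-1]; im=np.clip(im.astype(int)*2,0,255).astype(np.uint8)
cv2.imwrite('pics/w13c.png',cv2.resize(im[120:300,220:420],(667,600),interpolation=cv2.INTER_CUBIC))
E
```

```text
time: 14.15
tcp_pos: [0.5385, -0.1919, 0.2139]
tcp_rot: [0.672, 0.741, -0.0, -0.0]
contact_force: [-0.5, -0.1, -2.2]
gripper_width: 0.0326
time: 14.4
tcp_pos: [0.5339, -0.1925, 0.2106]
tcp_rot: [0.672, 0.741, -0.0, -0.0]
contact_force: [-1.0, -0.3, -1.0]
gripper_width: 0.0326
[-0.133   0.3012 -0.0019]
```

View pics/w13c.png

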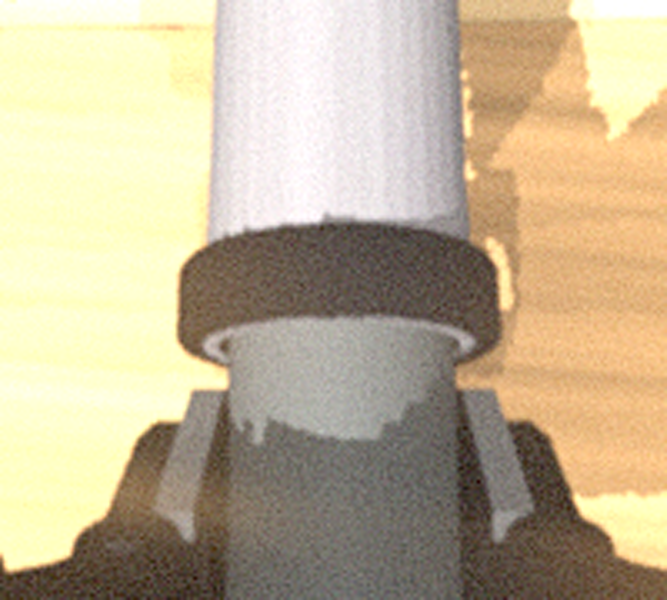

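```bash
python3 -m crank '[[0,-2.4,1.8,0],[0,-2.4,1.8,0],[0,0,0,0]]' 15;python3 -m crank '[[0,-1.6,1.2,0],[0,-1.6,1.2,0],[0,0,0,0]]' 15
python3 - <<'E'
from h import *
st=sensors.state(); im=snap('wrist','w14.png'); print(st['torque'])
im=im[:,:,::-1]; im=np.clip(im.astype(int)*2,0,255).astype(np.uint8)
cv2.imwrite('pics/w14c.png',cv2.resize(im[120:300,220:420],(667,600),interpolation=cv2.INTER_CUBIC))
E
```

```text
time: 14.7
tcp_pos: [0.5297, -0.1932, 0.2077]
tcp_rot: [0.672, 0.741, 0.0, 0.001]
contact_force: [-0.7, -0.5, 3.8]
gripper_width: 0.0323
time: 14.95
tcp_pos: [0.5293, -0.1938, 0.2075]
tcp_rot: [0.672, 0.741, 0.002, 0.004]
contact_force: [9.1, 2.0, 13.8]
gripper_width: 0.0324
[ 0.2518 -1.4204  0.0971]
```

View pics/w14c.png

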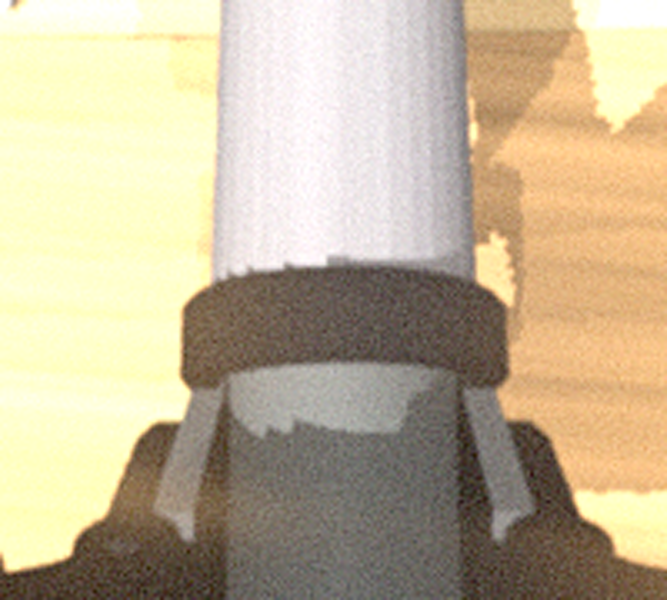

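```bash
python3 -m crank '[[0,1.6,-1.2,0],[0,1.6,-1.2,0],[0,0,0,0],[0,0,0,0]]' 15; python3 -m crank '[[0,0,0,0],[0,0,0,0],[0,0,0,0],[0,0,0,0]]' 52
python3 - <<'E'
from h import *
st=sensors.state(); im=snap('wrist','w15.png');s=snap('scene','s15.png'); print(st['torque'])
im=im[:,:,::-1]; im=np.clip(im.astype(int)*2,0,255).astype(np.uint8)
cv2.imwrite('pics/w15c.png',cv2.resize(im[120:300,220:420],(667,600),interpolation=cv2.INTER_CUBIC))
cv2.imwrite('pics/s15c.png',cv2.resize(s[110:190,240:340,::-1],(750,600),interpolation=cv2.INTER_CUBIC))
E
```

```text
time: 15.33
tcp_pos: [0.5297, -0.1932, 0.2076]
tcp_rot: [0.672, 0.741, -0.0, 0.0]
contact_force: [-1.0, -1.1, 7.2]
gripper_width: 0.0322
time: 15.67
tcp_pos: [0.5294, -0.1929, 0.2068]
tcp_rot: [0.672, 0.741, -0.0, -0.0]
contact_force: [-0.4, 1.0, 0.4]
gripper_width: 0.0521
[ 0.0021 -0.0387 -0.0334]
```

View pics/w15c.png

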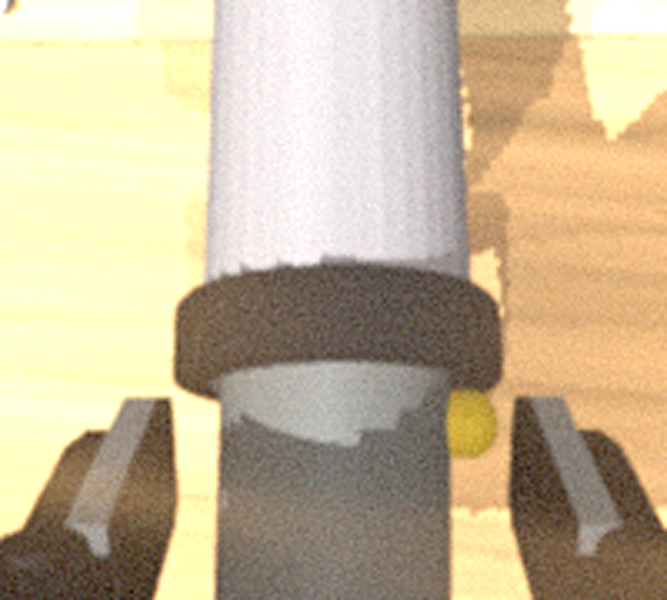

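View pics/s15c.png

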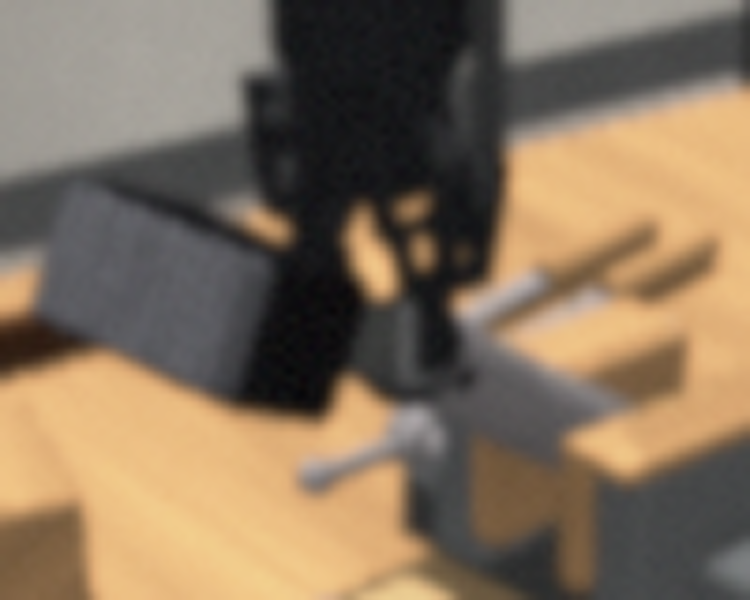

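```bash
cat >> neck.py <<'E'
E
python3 - <<'E'
import re
src=open('neck.py').read().split("neck('pics/w4.png'")[0]
src=src.replace('275:305','270:300').replace('275+np','270+np').replace('338:368','340:372').replace('338+np','340+np')
exec(src)
neck('pics/w15.png',232,268); neck('pics/w15.png',242,275)
c=viewer.get_calibration('wrist'); F=200/np.tan(np.radians(c['vfov'])/2); Mt=np.array(c['tool_from_camera'])
im=cv2.imread('pics/w15.png'); hsv=cv2.cvtColor(im,cv2.COLOR_BGR2HSV)
y=((hsv[...,0]>20)&(hsv[...,0]<35)&(hsv[...,1]>150)&(hsv[...,2]>60)); yy=np.argwhere(y[230:265,345:375]); b=yy.mean(0)[::-1]+[345,230]; print('btn px',b,len(yy),yy.min(0)+[230,345],yy.max(0)+[230,345])
d=Mt[:3,:3]@np.array([(b[0]-c['cx'])/F,-(b[1]-c['cy'])/F,-1]); o=Mt[:3,3]*1000
for x in (18.5,19.5,20.5): print(x,o+d*(x-o[0])/d[0])
for z in (-12,-8,-4,0): print(z,o+d*(z-o[2])/d[2])
E
```

```text
pics/w15.png 10 12 widths 81.25813417853323 82.73500769697881 
 [[ -3.769  -22.8473 -24.5396]
 [ -3.1769  -9.402  -31.2604]] pitch 26.55891041425327
pics/w15.png 10 16 widths 82.27224994743898 81.73149724293859 
 [[ -3.6234 -19.4848 -27.2636]
 [ -3.0113  -5.7456 -30.8388]] pitch 14.586023076255861
btn px [360.584  246.8613] 238 [237 354] [256 368]
18.5 [ 18.5    -10.6841 -14.872 ]
19.5 [19.5    -6.9339 -7.7466]
20.5 [20.5    -3.1837 -0.6213]
-12 [ 18.9031  -9.1725 -12.    ]
-8 [19.4644 -7.0673 -8.    ]
-4 [20.0258 -4.962  -4.    ]
0 [20.5872 -2.8567  0.    ]
```

```bash
python3 -m crank '[[-0.5,2.6,-2,0],[-0.5,2.6,-2,0],[0,0,0,0],[0,0,0,0]]' 52; python3 -m crank '[[0,0,0,0],[0,0,0,0],[0,0,0,0],[0,0,0,0],[0,0,0,0]]' 15
python3 - <<'E'
from h import *
st=sensors.state(); im=snap('wrist','w16.png'); print(st['torque'])
im=im[:,:,::-1]; im=np.clip(im.astype(int)*2,0,255).astype(np.uint8)
cv2.imwrite('pics/w16c.png',cv2.resize(im[120:300,220:420],(667,600),interpolation=cv2.INTER_CUBIC))
E
```

```text
time: 16.1
tcp_pos: [0.535, -0.1934, 0.2113]
tcp_rot: [0.672, 0.741, 0.0, 0.0]
contact_force: [-0.3, 0.4, 0.9]
gripper_width: 0.052
time: 16.52
tcp_pos: [0.535, -0.1935, 0.2116]
tcp_rot: [0.672, 0.741, 0.0, 0.0]
contact_force: [-0.8, -0.1, 5.8]
gripper_width: 0.0329
[0.0945 0.156  0.0007]
```

View pics/w16c.png

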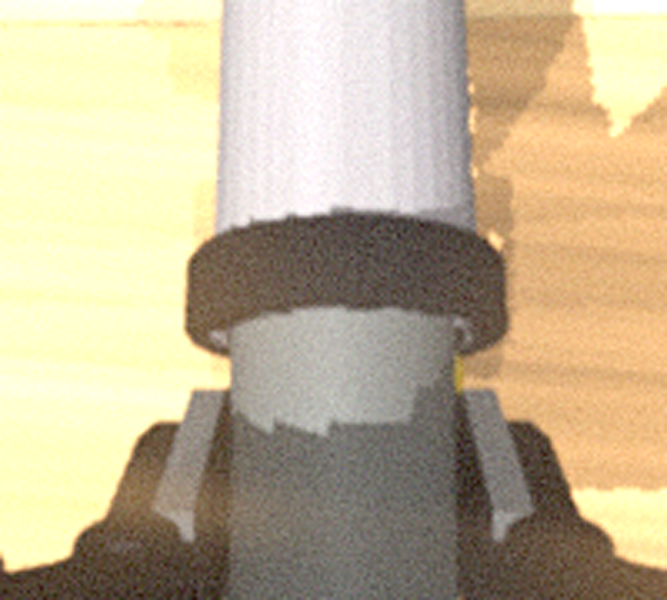

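```bash
python3 -m crank '[[-0.4,-1.6,1.2,0],[0,-1.6,1.2,0],[0,0,0,0]]' 15;  python3 -m crank '[[0,-1.2,0.9,0],[0,-1.2,0.9,0],[0,0,0,0]]' 15
python3 - <<'E'
from h import *
st=sensors.state(); im=snap('wrist','w17.png'); print(st['torque'])
im=im[:,:,::-1]; im=np.clip(im.astype(int)*2,0,255).astype(np.uint8)
cv2.imwrite('pics/w17c.png',cv2.resize(im[120:300,220:420],(667,600),interpolation=cv2.INTER_CUBIC))
E
```

```text
time: 16.82
tcp_pos: [0.5345, -0.1944, 0.2113]
tcp_rot: [0.672, 0.741, 0.002, 0.004]
contact_force: [9.6, 3.9, 14.4]
gripper_width: 0.0325
time: 17.07
tcp_pos: [0.5334, -0.1947, 0.2107]
tcp_rot: [0.672, 0.741, 0.003, 0.005]
contact_force: [13.8, 4.5, 20.0]
gripper_width: 0.0324
[ 0.8796 -2.0707 -0.0798]
```

View pics/w17c.png

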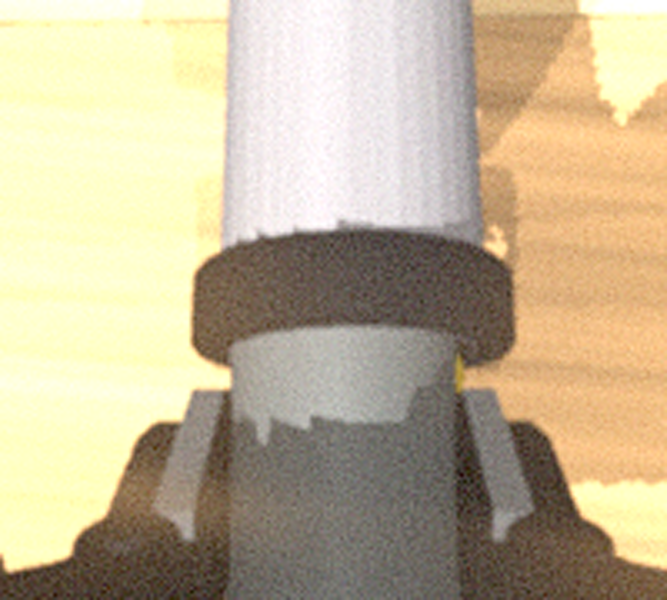

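```bash
python3 -m crank '[[0,1.4,-1.05,0],[0,1.4,-1.05,0],[0,0,0,0],[0,0,0,0]]' 15; python3 -m crank '[[0,0,0,0],[0,0,0,0],[0,0,0,0],[0,0,0,0]]' 52
python3 - <<'E'
from h import *
st=sensors.state(); im=snap('wrist','w18.png'); print(st['torque'])
im=im[:,:,::-1]; im=np.clip(im.astype(int)*2,0,255).astype(np.uint8)
cv2.imwrite('pics/w18c.png',cv2.resize(im[120:300,220:420],(667,600),interpolation=cv2.INTER_CUBIC))
E
```

```text
time: 17.45
tcp_pos: [0.5335, -0.1942, 0.2108]
tcp_rot: [0.672, 0.741, 0.001, 0.002]
contact_force: [2.1, 2.5, 13.3]
gripper_width: 0.0324
time: 17.78
tcp_pos: [0.5318, -0.1941, 0.2086]
tcp_rot: [0.672, 0.741, -0.0, -0.0]
contact_force: [-0.5, -0.1, -0.4]
gripper_width: 0.0522
[-0.0063  0.065  -0.0213]
```

View pics/w18c.png

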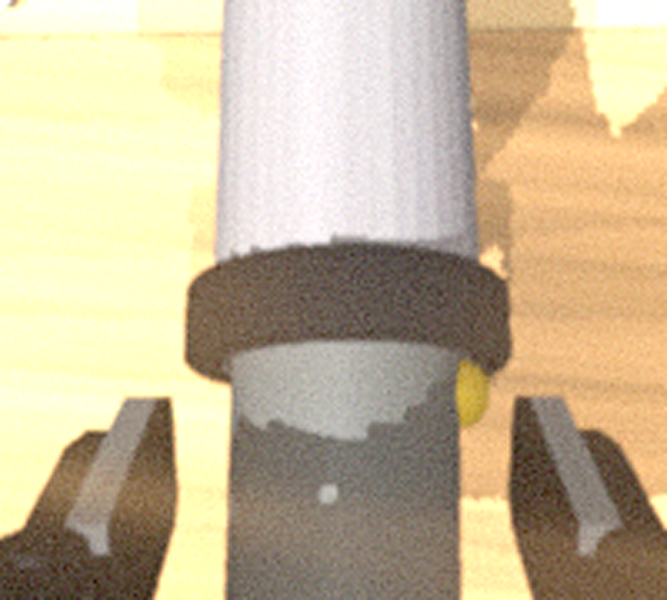

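```bash
python3 -m crank '[[0,0.8,-0.6,0],[0,0,0,0],[0,0,0,0]]' 52; python3 -m crank '[[0,0,0,0],[0,0,0,0],[0,0,0,0],[0,0,0,0],[0,0,0,0]]' 15
python3 - <<'E'
from h import *
st=sensors.state(); im=snap('wrist','w19.png'); print(st['torque'])
im=im[:,:,::-1]; im=np.clip(im.astype(int)*2,0,255).astype(np.uint8)
cv2.imwrite('pics/w19c.png',cv2.resize(im[120:300,220:420],(667,600),interpolation=cv2.INTER_CUBIC))
E
```

```text
time: 18.08
tcp_pos: [0.5329, -0.194, 0.2096]
tcp_rot: [0.672, 0.741, -0.0, -0.0]
contact_force: [-0.1, 0.6, 0.2]
gripper_width: 0.0517
time: 18.5
tcp_pos: [0.533, -0.194, 0.21]
tcp_rot: [0.672, 0.741, 0.0, 0.0]
contact_force: [-1.6, 1.4, 5.3]
gripper_width: 0.0325
[ 0.148   0.3113 -0.0063]
```

View pics/w19c.png

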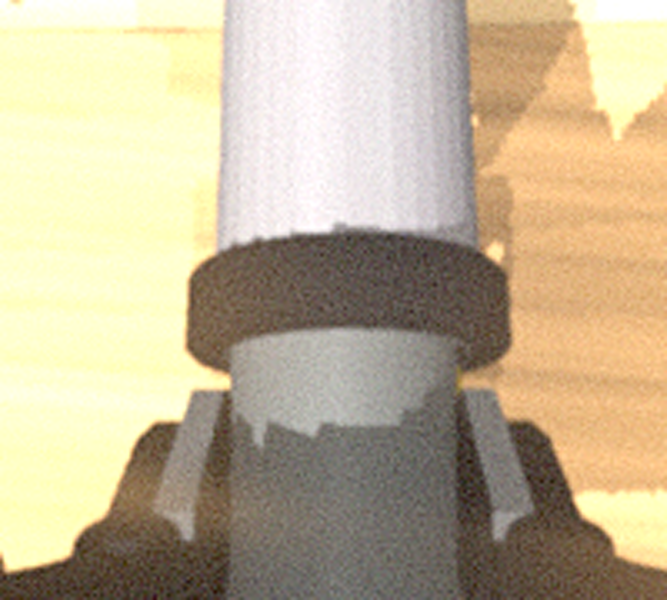

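```bash
python3 -m crank '[[0,-1.6,1.2,0],[0,-1.6,1.2,0],[0,0,0,0]]' 15;  python3 -m crank '[[0,-1.2,0.9,0],[0,-1.2,0.9,0],[0,0,0,0]]' 15
python3 - <<'E'
from h import *
st=sensors.state(); im=snap('wrist','w20.png'); print(st['torque'])
im=im[:,:,::-1]; im=np.clip(im.astype(int)*2,0,255).astype(np.uint8)
cv2.imwrite('pics/w20c.png',cv2.resize(im[120:300,220:420],(667,600),interpolation=cv2.INTER_CUBIC))
E
```

```text
time: 18.8
tcp_pos: [0.5324, -0.1946, 0.2098]
tcp_rot: [0.672, 0.741, 0.002, 0.004]
contact_force: [8.7, 3.7, 13.5]
gripper_width: 0.0327
time: 19.05
tcp_pos: [0.5313, -0.195, 0.2091]
tcp_rot: [0.672, 0.741, 0.003, 0.005]
contact_force: [11.4, 4.8, 20.0]
gripper_width: 0.033
[ 0.7846 -1.9694  0.0024]
```

View pics/w20c.png

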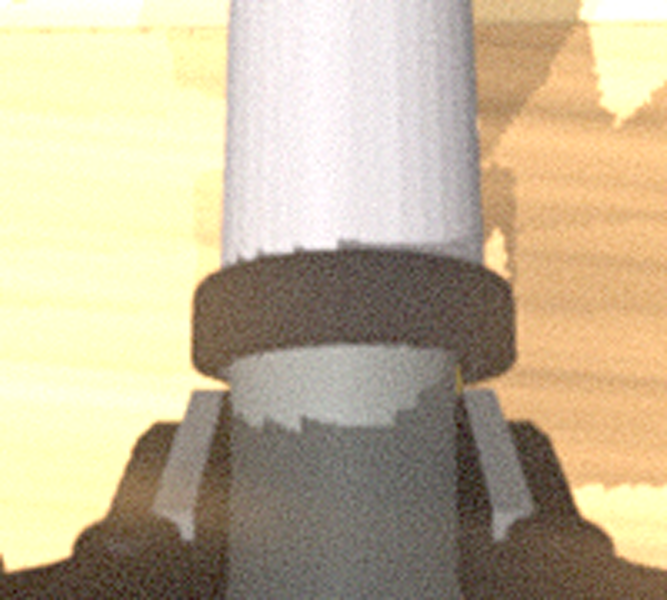

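```bash
python3 -m crank '[[-0.3,-0.5,-0.6,0],[-0.3,-0.5,-0.6,0],[0,0,0,0]]' 15; python3 -m crank '[[0,-0.8,0.6,0],[0,-0.8,0.6,0],[0,0,0,0]]' 15
python3 - <<'E'
from h import *
st=sensors.state(); im=snap('wrist','w21.png'); s=snap('scene','s21.png'); print(st['torque'])
im=im[:,:,::-1]; im=np.clip(im.astype(int)*2,0,255).astype(np.uint8)
cv2.imwrite('pics/w21c.png',cv2.resize(im[120:300,220:420],(667,600),interpolation=cv2.INTER_CUBIC))
E
```

```text
time: 19.35
tcp_pos: [0.5303, -0.1951, 0.209]
tcp_rot: [0.672, 0.741, 0.003, 0.005]
contact_force: [17.4, 5.4, 8.0]
gripper_width: 0.0328
time: 19.6
tcp_pos: [0.5295, -0.1955, 0.2085]
tcp_rot: [0.672, 0.741, 0.004, 0.006]
contact_force: [18.4, 6.5, 12.6]
gripper_width: 0.033
[ 1.0968 -3.2637  0.028 ]
```

View pics/w21c.png

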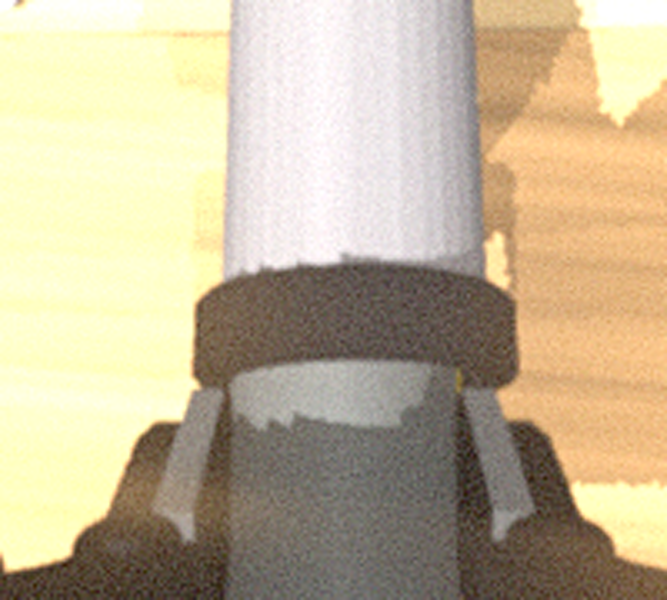

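```bash
python3 -m crank '[[0,1.6,-1.2,0],[0,0.8,-0.6,0],[0,0,0,0]]' 15; python3 -m crank '[[0,0,0,0],[0,0,0,0],[0,0,0,0],[0,0,0,0]]' 54
python3 - <<'E'
from h import *
st=sensors.state(); im=snap('wrist','w22.png'); s=snap('scene','s22.png'); print(st['torque'])
im=im[:,:,::-1]; im=np.clip(im.astype(int)*2,0,255).astype(np.uint8)
cv2.imwrite('pics/w22c.png',cv2.resize(im[120:300,220:420],(667,600),interpolation=cv2.INTER_CUBIC))
E
```

```text
time: 19.95
tcp_pos: [0.5296, -0.195, 0.2086]
tcp_rot: [0.672, 0.741, 0.002, 0.003]
contact_force: [8.9, 3.1, 5.5]
gripper_width: 0.033
time: 20.28
tcp_pos: [0.5268, -0.1952, 0.2069]
tcp_rot: [0.672, 0.741, -0.0, -0.0]
contact_force: [0.2, -0.3, -0.3]
gripper_width: 0.0543
[0.0031 0.015  0.0191]
```

View pics/w22c.png

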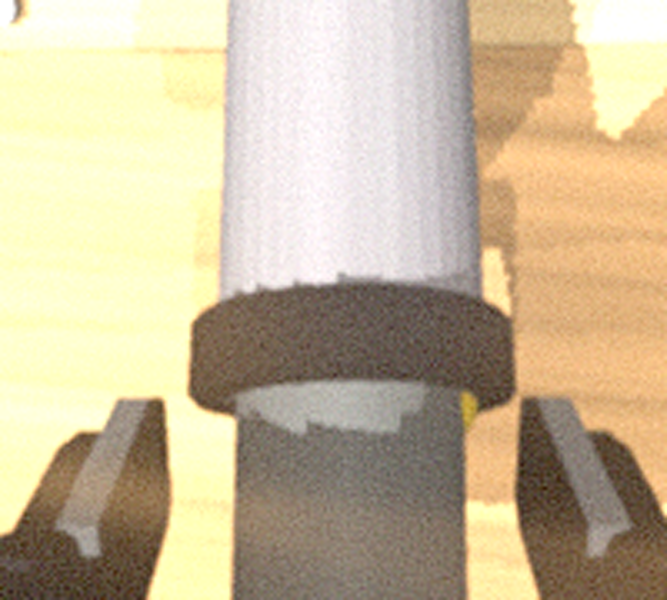

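```bash
python3 - <<'E'
from h import *
s=cv2.imread('pics/scene0.png').astype(int); 
c=np.clip(s*2,0,255).astype(np.uint8)[145:175,285:320]
cv2.imwrite('pics/hole.png',cv2.resize(c,(700,600),interpolation=cv2.INTER_CUBIC))
e1=np.array([-np.sin(AZ),np.cos(AZ),0]); n=np.cross(u,e1)
off=(293.3,155.5)-proj('scene',np.array([.5145,-.195,.2135])); print('mouth off',off)
for M3 in (np.array([.5145,-.195,.2135]),):
  for r in (-12,-8,-4,0,4,8,12):
    a=np.radians(r); H=M3-.025*u+.0205*(np.cos(a)*e1+np.sin(a)*n); p=proj('scene',H); print(r,p,(p-[285,145]+.5)*20, 'rel mouth',p-proj('scene',M3))
  p=proj('scene',M3); print('mouth',p,(p-[285,145]+.5)*20)
  for d in (.012,): 
    for sg in (1,-1): print('collar edge n',(proj('scene',M3-d*u+sg*.0245*n)-[285,145]+.5)*20)
  for d in (.03,): 
    for sg in (1,-1): print('tube edge n',(proj('scene',M3-d*u+sg*.0205*n)-[285,145]+.5)*20)
E
```

```text
mouth off [0.4718 0.1428]
-12 [301.5699 161.4393] [341.3988 338.7868] rel mouth [8.7418 6.0821]
-8 [301.8318 161.0516] [346.6358 331.0314] rel mouth [9.0036 5.6944]
-4 [302.0746 160.6488] [351.4929 322.976 ] rel mouth [9.2465 5.2916]
0 [302.2973 160.233 ] [355.9455 314.6609] rel mouth [9.4691 4.8758]
4 [302.4986 159.8064] [359.971  306.1279] rel mouth [9.6704 4.4492]
8 [302.6775 159.371 ] [363.5493 297.4199] rel mouth [9.8493 4.0138]
12 [302.8331 158.929 ] [366.6621 288.5806] rel mouth [10.0049  3.5718]
mouth [292.8282 155.3572] [166.5633 217.1442]
collar edge n [288.5674  98.685 ]
collar edge n [144.054  387.0224]
tube edge n [349.063  161.9419]
tube edge n [229.3924 400.2085]
```

View pics/hole.png

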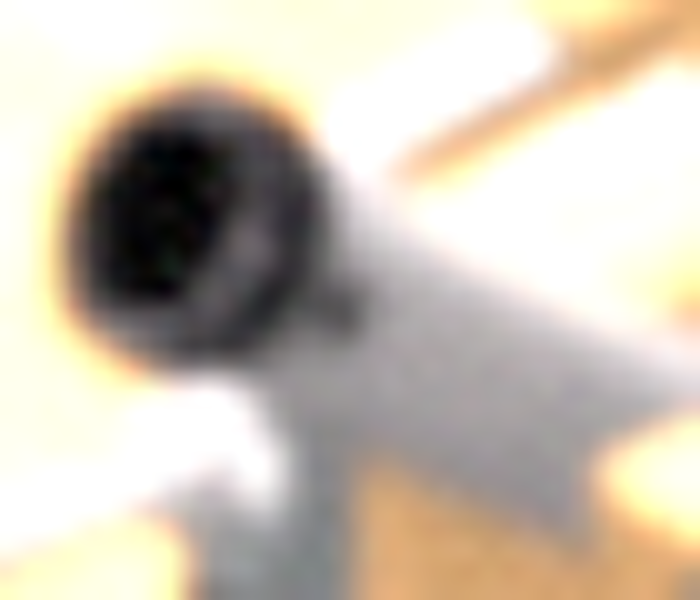

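```bash
python3 -m crank '[[0,0,-8,0],[0,0,-20,0],[0,0,-40,0],[0,0,-40,0],[0,0,-40,0],[0,0,-12,0],[0,0,0,0],[0,0,0,0]]' 54
python3 - <<'E'
from h import *
st=sensors.state(); im=snap('wrist','w23.png'); s=snap('scene','s23.png')
im=im[:,:,::-1]; im=np.clip(im.astype(int)*2,0,255).astype(np.uint8)
cv2.imwrite('pics/w23c.png',im)
cv2.imwrite('pics/s23c.png',cv2.resize(np.clip(s[110:190,240:340,::-1].astype(int)*3//2,0,255).astype(np.uint8),(750,600),interpolation=cv2.INTER_CUBIC))
E
```

```text
time: 21.05
tcp_pos: [0.5271, -0.1952, 0.3677]
tcp_rot: [0.672, 0.741, 0.0, 0.001]
contact_force: [-0.2, -0.8, -0.1]
gripper_width: 0.0542
```

View pics/w23c.png

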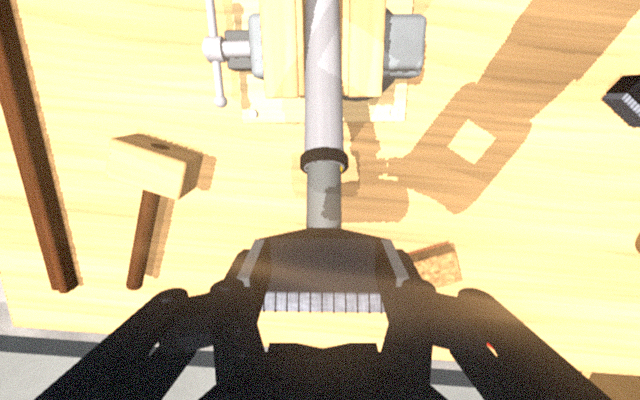

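View pics/s23c.png

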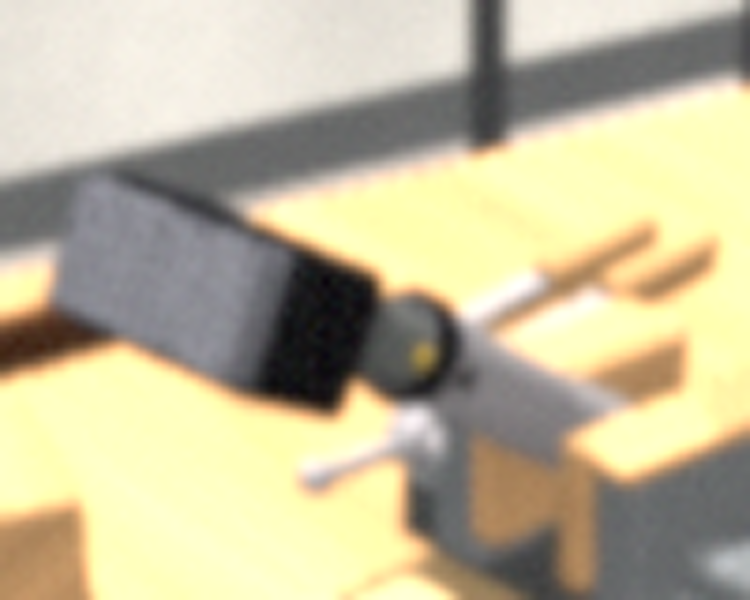

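```bash
python3 -m crank '[[0,15,0,0],[0,30,0,0],[0,38,0,0],[0,38,0,0],[0,22,0,0],[0,8,0,0],[0,0,20,0],[0,0,20,0],[0,0,8,0],[0,0,0,0]]' 0
python3 - <<'E'
from h import *
st=sensors.state(); im=snap('wrist','w24.png'); s=snap('scene','s24.png')
im=im[:,:,::-1]; im=np.clip(im.astype(int)*2,0,255).astype(np.uint8)
cv2.imwrite('pics/w24c.png',im)
cv2.imwrite('pics/s24c.png',cv2.resize(np.clip(s[90:190,220:345,::-1].astype(int)*3//2,0,255).astype(np.uint8),(750,600),interpolation=cv2.INTER_CUBIC))
E
```

```text
time: 21.98
tcp_pos: [0.6765, -0.1801, 0.3157]
tcp_rot: [0.672, 0.741, -0.001, -0.003]
contact_force: [-0.4, -0.6, 0.1]
gripper_width: 0.0001
```

View pics/w24c.png

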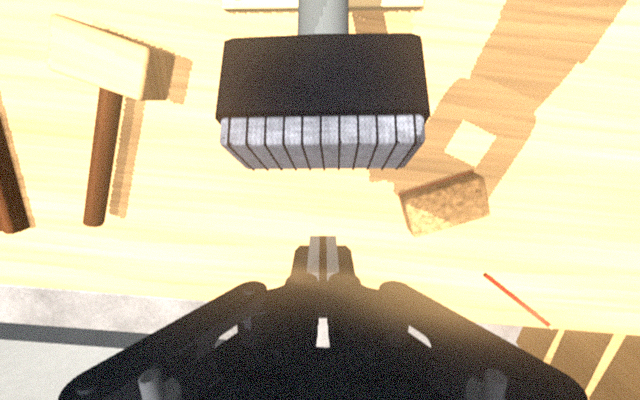

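View pics/s24c.png

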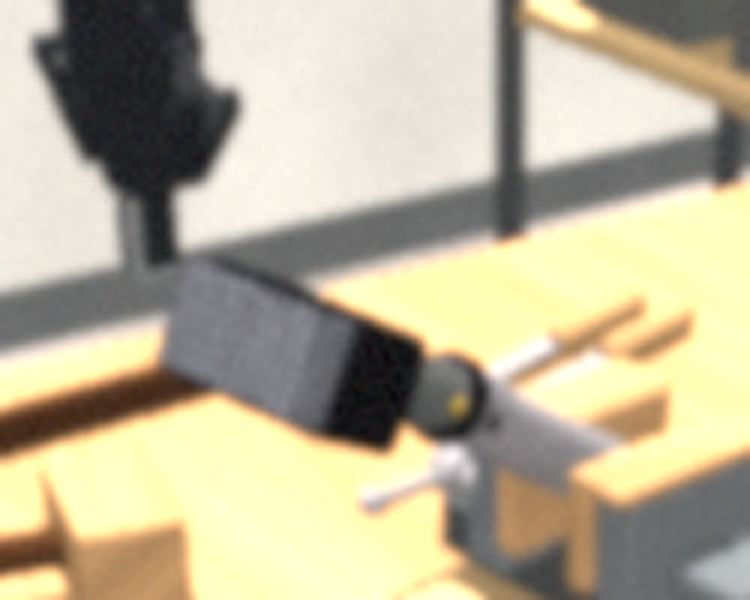

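```bash
python3 - <<'E'
from h import *
st=sensors.state()
e1=np.array([-np.sin(AZ),np.cos(AZ),0])
M3=np.array([.515,-.195,.2135])
for th in (30,33,36.6):
  t=np.radians(th); x=np.array([np.cos(t)*np.cos(AZ),np.cos(t)*np.sin(AZ),np.sin(t)]); n=np.cross(x,e1)
  for dep in (28,):
    base=M3-.015*u   # mid of engagement
    C=base+x*(.163-dep/1000+.015)
    print(th,C,'row/cols',[proj('wrist',C+hh*n+ss*e1,st).round(0) for hh in (.03,.023,0,-.023,-.03) for ss in (-.058,.058)])
    print('   front top', proj('wrist',C-.062*x+.03*n+.06*e1,st).round(0), 'scene rear +y bottom/top', proj('scene',C+.06*e1-.025*n),proj('scene',C+.06*e1+.025*n),'front bot',proj('scene',C-.062*x+.06*e1-.03*n))
E
```

```text
30 [ 0.6323 -0.1835  0.2796] row/cols [array([211., 134.]), array([437., 134.]), array([216., 139.]), array([432., 139.]), array([229., 154.]), array([419., 154.]), array([239., 165.]), array([408., 165.]), array([242., 168.]), array([406., 168.])]
   front top [432.  30.] scene rear +y bottom/top [268.9168 160.5875] [275.7798 143.0671] front bot [284.3763 166.9887]
33 [ 0.6282 -0.1839  0.2863] row/cols [array([206., 124.]), array([443., 124.]), array([211., 130.]), array([438., 130.]), array([225., 149.]), array([423., 149.]), array([236., 163.]), array([412., 163.]), array([239., 167.]), array([409., 167.])]
   front top [435.  21.] scene rear +y bottom/top [269.6916 157.7531] [277.2694 140.4476] front bot [284.6313 165.345 ]
36.6 [ 0.6229 -0.1844  0.294 ] row/cols [array([198., 109.]), array([450., 110.]), array([204., 118.]), array([444., 118.]), array([219., 141.]), array([429., 141.]), array([231., 159.]), array([416., 159.]), array([234., 164.]), array([413., 164.])]
   front top [438.   9.] scene rear +y bottom/top [270.7827 154.3613] [279.184  137.3988] front bot [285.0314 163.359 ]
```

```bash
python3 -m crank '[[0,0,12,0],[0,0,20,0],[0,-5,8,0],[0,-10,0,0],[0,-6,0,0],[0,-3,0,0],[0,0,0,0]]' 0
python3 -m crank '[[0,-2,0,0],[0,-2,0,0],[0,0,0,0]]' 0
python3 - <<'E'
from h import *
st=sensors.state(); im=snap('wrist','w25.png'); s=snap('scene','s25.png')
im=im[:,:,::-1]; im=np.clip(im.astype(int)*2,0,255).astype(np.uint8)
cv2.imwrite('pics/w25c.png',im)
cv2.imwrite('pics/s25c.png',cv2.resize(np.clip(s[90:190,220:345,::-1].astype(int)*3//2,0,255).astype(np.uint8),(750,600),interpolation=cv2.INTER_CUBIC))
E
```

```text
time: 22.67
tcp_pos: [0.6534, -0.183, 0.2801]
tcp_rot: [0.672, 0.741, 0.0, 0.001]
contact_force: [-0.3, 0.4, 0.4]
gripper_width: -0.0001
time: 22.92
tcp_pos: [0.6495, -0.1831, 0.2794]
tcp_rot: [0.672, 0.741, 0.0, 0.0]
contact_force: [0.8, -1.0, 0.2]
gripper_width: 0.0001
```

View pics/w25c.png

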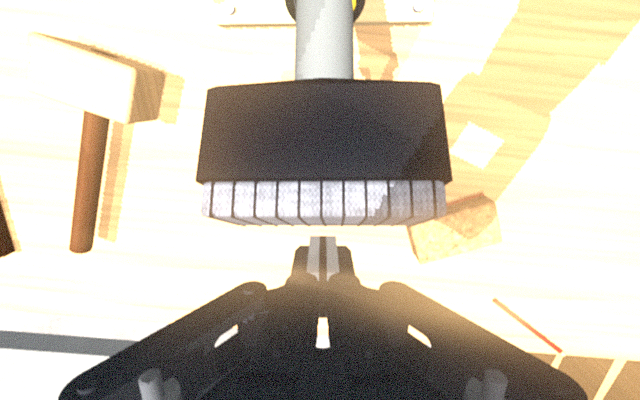

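View pics/s25c.png

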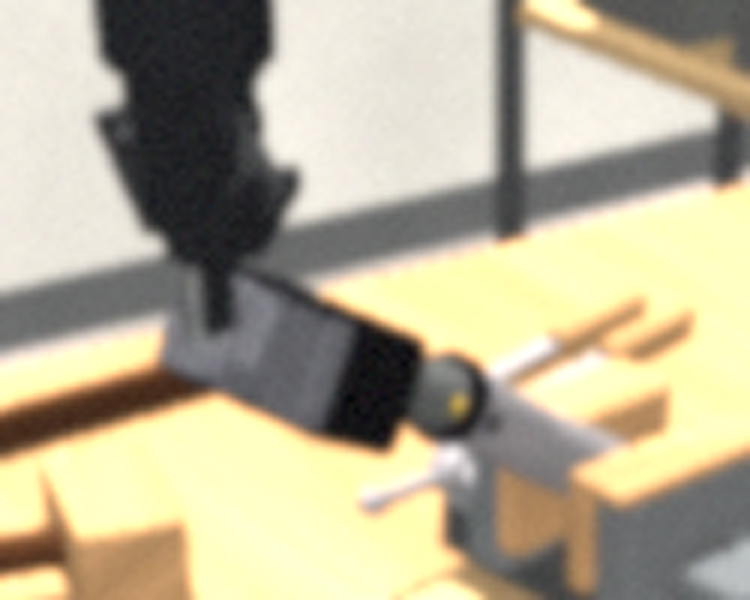

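```bash
python3 -m crank '[[0,-2,0.5,0],[0,-2,0.5,0],[0,-2,1,0],[0,0,0,0]]' 0
python3 -m crank '[[0,-2,1.5,0],[0,-2,1.5,0],[0,0,0,0]]' 0;python3 -m crank '[[0,-2,1.5,0],[0,-2,1.5,0],[0,0,0,0]]' 0
```

```text
time: 23.35
tcp_pos: [0.6432, -0.1837, 0.277]
tcp_rot: [0.672, 0.741, -0.0, -0.0]
contact_force: [-0.1, 0.5, -0.6]
gripper_width: 0.0001
time: 23.6
tcp_pos: [0.6423, -0.1841, 0.2768]
tcp_rot: [0.672, 0.741, 0.003, 0.004]
contact_force: [13.2, 1.2, 8.1]
gripper_width: 0.0004
time: 23.85
tcp_pos: [0.6405, -0.1845, 0.2759]
tcp_rot: [0.671, 0.741, 0.005, 0.007]
contact_force: [21.5, 1.6, 15.9]
gripper_width: -0.0002
```

```bash
python3 - <<'E'
from h import *
st=sensors.state(); im=snap('wrist','w26.png'); s=snap('scene','s26.png')
im=im[:,:,::-1]; im=np.clip(im.astype(int)*2,0,255).astype(np.uint8)
cv2.imwrite('pics/w26c.png',cv2.resize(im[0:260,180:470],(669,600)))
a=cv2.imread('pics/s25.png');b=s[:,:,::-1]
z=lambda q:cv2.resize(np.clip(q[140:175,275:320].astype(int)*3//2,0,255).astype(np.uint8),(400,311),interpolation=cv2.INTER_CUBIC)
cv2.imwrite('pics/cmp.png',np.hstack([z(a),z(b)]))
E
```

```text
(no output)
```

View pics/w26c.png

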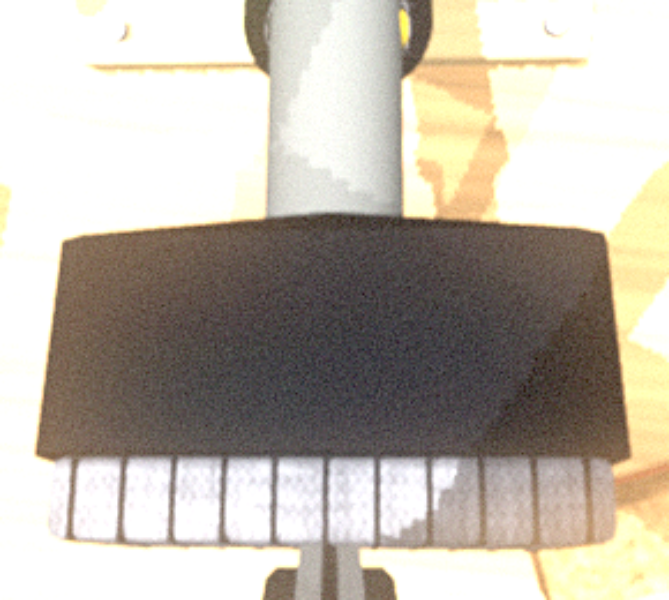

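View pics/cmp.png

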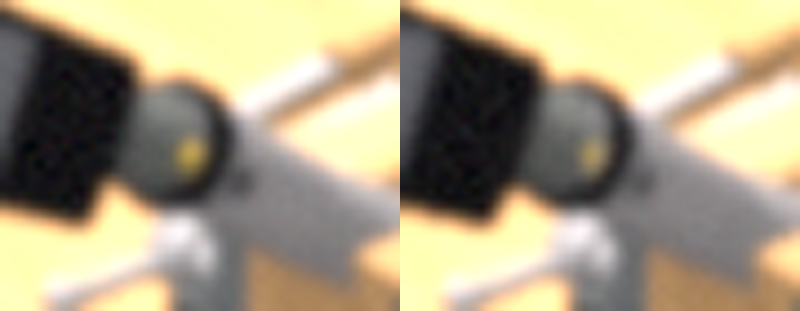

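```bash
python3 -m crank '[[0,4,-3,0],[0,4,-6,0],[0,0,-8,0],[0,0,-3,0],[0,0,0,0],[0,-5,0,0],[0,-4,0,0],[0,0,0,0]]' 0
python3 -m crank '[[0,-3,0,0],[0,-3,0,0],[0,0,0,0]]' 0
python3 -m crank '[[0,-2,1.5,0],[0,-2,1.5,0],[0,0,0,0]]' 0
```

```text
time: 24.62
tcp_pos: [0.6337, -0.1847, 0.2909]
tcp_rot: [0.672, 0.741, -0.0, -0.0]
contact_force: [-0.1, 0.9, -0.1]
gripper_width: -0.0002
time: 24.87
tcp_pos: [0.6293, -0.1852, 0.2925]
tcp_rot: [0.672, 0.741, 0.001, 0.002]
contact_force: [4.6, 1.1, 4.5]
gripper_width: 0.0
time: 25.12
tcp_pos: [0.6268, -0.1856, 0.2907]
tcp_rot: [0.672, 0.741, 0.002, 0.004]
contact_force: [10.8, 1.7, 10.5]
gripper_width: 0.0002
```

```bash
python3 -m crank '[[0,-2,1.2,0],[0,-2,1.2,0],[0,0,0,0]]' 0
python3 -m crank '[[0,-2,1.2,0],[0,-2,1.2,0],[0,0,0,0]]' 0
python3 - <<'E'
from h import *
st=sensors.state(); im=snap('wrist','w27.png'); s=snap('scene','s27.png')
im=im[:,:,::-1]; im=np.clip(im.astype(int)*2,0,255).astype(np.uint8)
cv2.imwrite('pics/w27c.png',cv2.resize(im[0:260,180:470],(669,600)))
a=cv2.imread('pics/s25.png');b=s[:,:,::-1]
z=lambda q:cv2.resize(np.clip(q[140:175,275:320].astype(int)*3//2,0,255).astype(np.uint8),(400,311),interpolation=cv2.INTER_CUBIC)
cv2.imwrite('pics/cmp2.png',np.hstack([z(a),z(b)]))
E
```

```text
time: 25.37
tcp_pos: [0.624, -0.186, 0.2897]
tcp_rot: [0.671, 0.741, 0.003, 0.005]
contact_force: [15.1, 2.8, 17.0]
gripper_width: 0.0003
time: 25.62
tcp_pos: [0.6211, -0.1864, 0.2887]
tcp_rot: [0.671, 0.741, 0.004, 0.007]
contact_force: [18.2, 3.9, 22.4]
gripper_width: -0.0003
```

View pics/w27c.png

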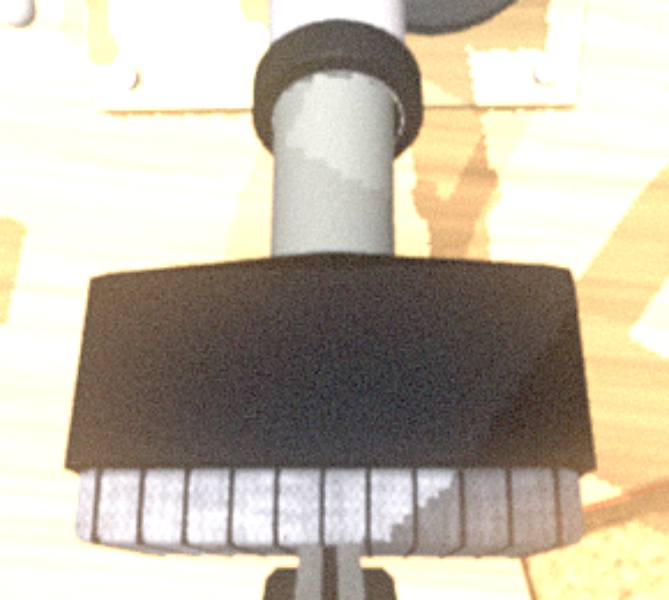

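View pics/cmp2.png

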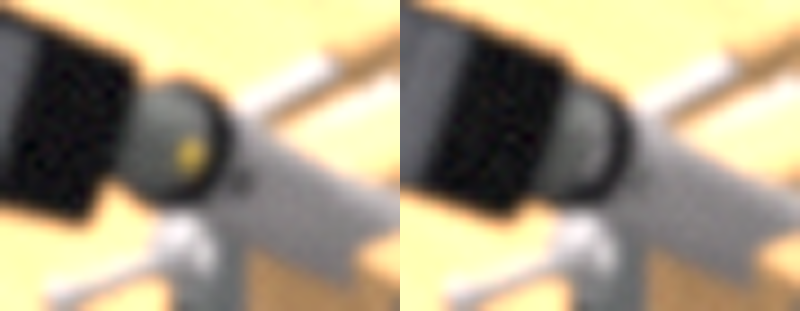

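```bash
python3 -m crank '[[0,-2,-0.3,0],[0,-2,0,0],[0,0,0,0]]' 0
python3 -m crank '[[0,-2,0.8,0],[0,-2,0.8,0],[0,0,0,0]]' 0
```

```text
time: 25.97
tcp_pos: [0.6155, -0.1867, 0.2875]
tcp_rot: [0.671, 0.741, 0.003, 0.005]
contact_force: [11.6, 2.7, 16.6]
gripper_width: -0.0
time: 26.22
tcp_pos: [0.6101, -0.1871, 0.2844]
tcp_rot: [0.672, 0.741, 0.001, 0.003]
contact_force: [2.8, -0.6, 2.8]
gripper_width: 0.0002
```

```bash
cat > look.py <<'E'
from h import *
import sys
k=sys.argv[1]
st=sensors.state(); im=snap('wrist','w%s.png'%k); s=snap('scene','s%s.png'%k)
im=im[:,:,::-1]; im=np.clip(im.astype(int)*2,0,255).astype(np.uint8)
cv2.imwrite('pics/w%sc.png'%k,cv2.resize(im[0:260,180:470],(669,600)))
b=s[:,:,::-1]
cv2.imwrite('pics/s%sc.png'%k,cv2.resize(np.clip(b[130:180,255:325].astype(int)*3//2,0,255).astype(np.uint8),(700,500),interpolation=cv2.INTER_CUBIC))
print(st['contact_force'],st['torque'],st['tcp_pos'])
E
python3 look.py 28
```

```text
[ 2.7958 -0.5571  2.8486] [ 0.0409 -0.468   0.062 ] [ 0.6101 -0.1871  0.2844]
```

View pics/w28c.png

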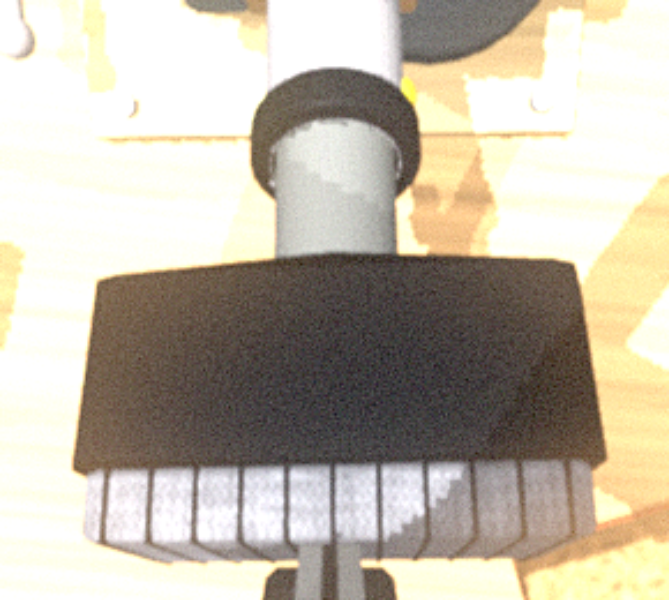

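View pics/s28c.png

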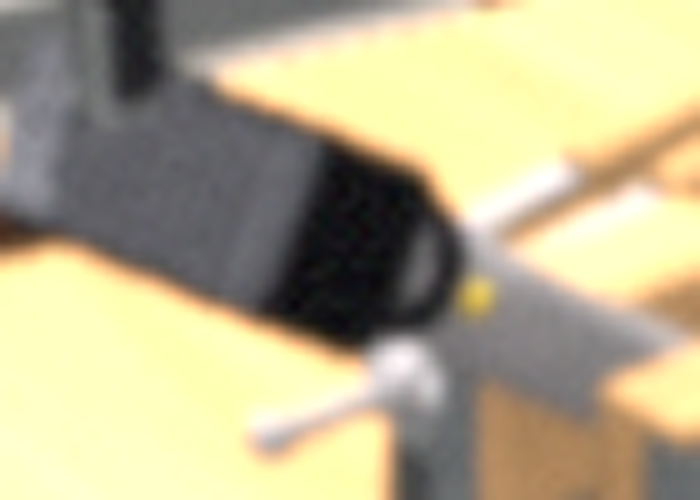

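The button shows yellow in the hole, at wrist crop (410,92) and scene crop (478,293). Backing away to check it untouched.

```bash
python3 -m crank '[[0,5,-3,0],[0,15,-10,0],[0,20,-20,0],[0,10,-35,0],[0,0,-30,0],[0,0,-10,0],[0,0,0,0]]' 0
python3 -m crank '[[0,-20,0,0],[0,-35,0,0],[0,-35,0,0],[0,-35,0,0],[0,-15,0,0],[0,0,0,0],[0,0,0,0],[0,0,0,0],[0,0,0,0],[0,0,0,0]]' 0
python3 look.py 29; python3 - <<'E'
import cv2,numpy as np
im=cv2.imread('pics/w29.png'); cv2.imwrite('pics/w29f.png',np.clip(im.astype(int)*2,0,255).astype(np.uint8))
E
```

```text
time: 26.9
tcp_pos: [0.6589, -0.1824, 0.3925]
tcp_rot: [0.672, 0.741, 0.001, 0.002]
contact_force: [-0.9, 0.2, -0.4]
gripper_width: 0.0
time: 27.73
tcp_pos: [0.5197, -0.1958, 0.3892]
tcp_rot: [0.671, 0.741, -0.0, -0.001]
contact_force: [-0.6, 0.3, 0.7]
gripper_width: -0.0
[-0.6323  0.3384  0.6727] [-0.0311 -0.0348 -0.0493] [ 0.5197 -0.1958  0.3892]
```

View pics/w29f.png

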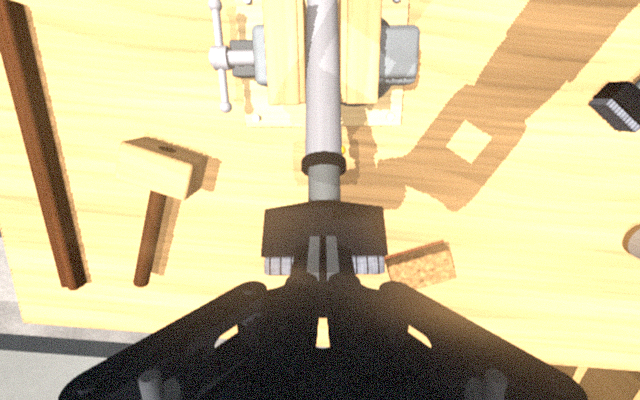

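View pics/s29c.png

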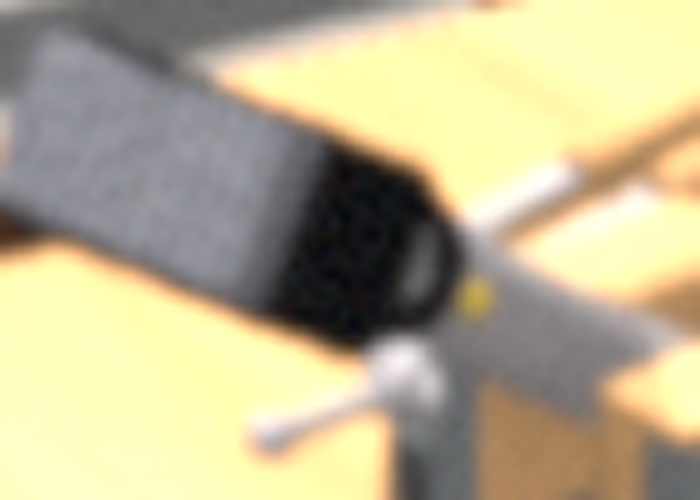

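```bash
python3 - <<'E'
import cv2,numpy as np
a=cv2.imread('pics/scene0.png').astype(int);b=cv2.imread('pics/s29.png').astype(int)
d=np.abs(a-b).max(2)
for n,(y0,y1,x0,x1) in dict(mallet=(160,200,165,255),block=(248,290,240,298),jar=(325,385,398,440),vice=(165,220,300,370),tube=(158,172,305,322)).items(): print(n,d[y0:y1,x0:x1].max(),np.percentile(d[y0:y1,x0:x1],95))
from h import *
st=sensors.state(); im=cv2.imread('pics/w29.png'); c=np.clip(im[120:190,280:370].astype(int)*2,0,255).astype(np.uint8); cv2.imwrite('pics/w29b.png',cv2.resize(c,(770,600),interpolation=cv2.INTER_CUBIC))
E
```

```text
mallet 10 8.049999999999727
block 78 9.0
jar 11 8.0
vice 34 21.0
tube 23 17.0
```

View pics/w29b.png

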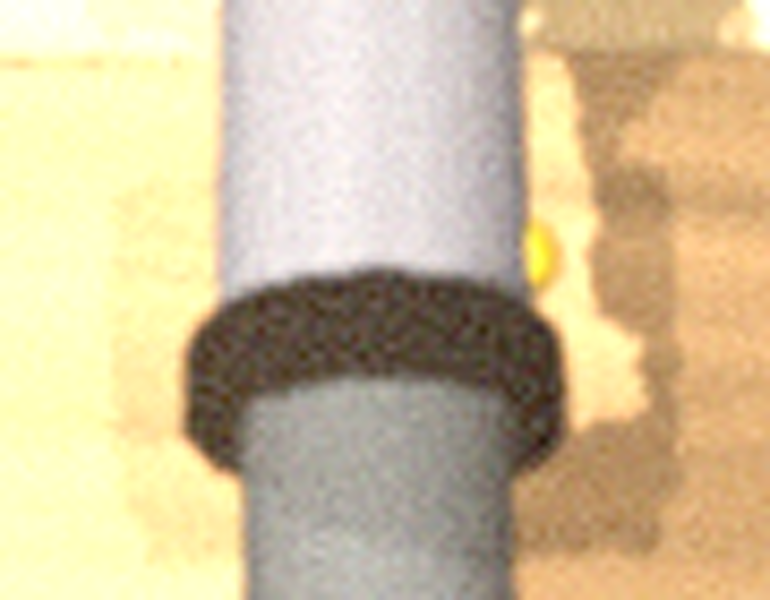

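```bash
python3 -c "
from station import ticket
print(ticket.close_job())"
```

```text
the job is handed in; nothing more can be done
None
```

The larger nozzle is fitted on the tube with its button out through the hole, and I handed the job in at about 28 s with the gripper clear and closed.

- **What I did:**
  - I gripped the neck on the button and tilted the nozzle by levering the hood on the vice's jaw ends, because the moves cannot tilt the tool.
  - I set the tip in the tube mouth, squeezed the button and pushed it under the rim.
  - I let go, then pushed the back of the hood with closed fingers until the button popped out.
- **Button:** in the last wrist and scene pictures it stands about 4 mm proud of the tube at the hole. The force on the fingers fell to about 4 N as it snapped in.
- **Other objects:**
  - The mallet and jar match the first scene picture.
  - The sanding block matches except for a few pixels, which I took for shadow and did not check closer.
  - The vice and tube areas show only slight brightness differences. The button sits where the hole was, to within about a pixel.
- **What went wrong on the way:**
  - The first grip covered too little of the button, so I took it again on the bench.
  - The neck slipped about 4 mm in the grip during tilting, and the first squeeze at the rim stopped partway, so I regripped twice there.
  - The first push on the hood jammed at about 27 N, so I pushed higher up.
  - The pushes reached about 29 N.

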